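# Hang the tack tote under the bench rail on the long S-hook

### The job

Take the longer of the two S-hooks off the low stand and hang it by its upper curl on the high steel rail at the back of the bench. Then hang the small wooden tote that has a wire bail by the middle of that bail in the hook's lower curl, so that it hangs free and still. Leave the short S-hook hanging where it is.

Things in the scene. Friction and masses are not known exactly. Their poses are not given: they have to be found in the camera images.
- hook: Long S-hook of steel flat bar, 20 mm wide (y), 5 thick, bent in its x-z plane, 175 mm tall, about 0.16 kg. Starts on a low stand's bar at z 0.15 m. Origin: axis of a 16 mm bar (along y) seated under the upper curl, z up. Upper curl 44 mm wide inside, spine at -x, free tip at +x (away from the robot) ending 18 mm below the origin; it is lowered over the rail from above.
- hook_lug (a point): Middle of the grip lug on top of the long hook, 36 mm above the hook's origin. Lug: 14 mm (x) by 20 mm (y), from 11 to 49 mm above the origin; pinch it from above across y. The bar it hangs on reaches 8 mm above the origin, posts no higher. The short hook hangs 84 mm beside it.
- hook_seat (a point): Where the axis of the tote's crossbar lies when seated in the long hook's lower curl, 116 mm below the hook's origin. The curl is 44 mm wide inside and opens to the hook's -x. The bar enters over the front tip (24 mm in front of, top 14 mm above this point) and under the slanting spine, best 41 mm above this point until straight over it, then down. Outer bottom is 9 mm below.
- short_hook: Short S-hook, 135 mm tall, otherwise like the long one (same bar, lug, upper curl, origin and axes). It hangs beside the long one on the low stand, on either side, and stays there.
- tote: Open plywood tote, 110 mm long (x -50 to +60), 84 wide (y), 38 high, with a stiff upright wire bail that does not fold and a flat wooden grip on its front (-x) end, about 0.22 kg. Origin: on the underside below the bail, z up; balanced within a few mm of the origin. A like tray without bail also stands on the table.
- tote_bail (a point): Middle of the axis of the tote bail's crossbar: 8 mm round steel along the tote's y, 100 mm above the tote's origin; legs at y +-45 mm.
- tote_grip (a point): Point on the tote's front grip, 73 mm in front (-x) of the tote's origin and 42 mm above it. Grip: upright plate, 14 mm thick (y), x -90 to -50 mm, z 10 to 55 mm; pinch it across y from above or with the tool leaning back to the robot, which keeps clear of the rail.
- rail_mid (a point): Middle of the axis of the high rail: fixed steel bar, 16 mm diameter, along this frame's y, 0.27 m above the table, 400 mm long, on two wooden posts at y +-200 mm that end at the axis; x points away from the robot. A 26 mm wide brass shoehorn is fixed to it at y +150 mm; the rest is free.
Things that resemble listed ones, but are neither listed nor needed, are in the scene too. What is shaped like the hook but purple is not meant.

How it is judged:
By the outcome, as a careful person would: the job done as asked, in the order asked, and still so for the second after the job is handed in, with the robot touching nothing.
It also fails if it takes over 69 s, if anything falls off the work surface, if the arm or the gripper's body presses on something with over 40 N, if the wrist force passes 120 N, or if a joint passes its speed limit or range.

### The arm

A 6-joint arm with a two-finger parallel gripper is mounted at the origin on the work surface. World frame = base frame: x ahead of the robot, y to its left, z up, the work surface at z = 0. Lengths are in m, angles in degrees, forces in N, time in s.
With the tool pointing down it reaches from about 0.275 to 1 m from the base axis. Payload 8.4 kg.
Tool frame: the origin (TCP) lies between the finger pads; the fingertips stand 25 mm ahead of it and the grasp point (between the pads) lies 6 mm ahead of it; z points along the fingers, y is the line along which they close (so a half turn about z gives the same grasp; the last joint's range is limited). The gripper opens to 85 mm and grips with 20 to 120 N. Pads are 22 mm wide; open, the fingers measure 114 mm over their backs; the gripper's body (76 mm by 85 mm) begins 54 mm behind the grasp point. The pads swing forward as they close: fully open they stand 13 mm farther back than shut.
Start: joints at [67.987, 20.225, 93.587, -0, 66.188, -0.138], TCP at [0.233, 0.58, 0.256] pointing down, gripper open.
Joint ranges: [-150.9, 150.9], [-52.94, 120.26], [3.33, 152.33], [-74.26, 254.26], [0, 154.13], [-172.89, 172.89]. Speed limits (degrees/s): [127.2, 127.2, 159.86, 180, 180, 180].

### API

Orientations are given as a 3x3 rotation matrix whose columns are the frame's x, y, z axes.
In Python, from rig import env gives the robot as it stands. The module is installed in compiled form; this text tells all that it offers.
- The arm moves only by the tool jog_arm, never from a script. Its argument "plan" is text: rows parted by semicolons, each of 5 numbers parted by spaces: the shift along the tool's x, y, z in m, then the turn about the tool's z in degrees, then the finger opening in m, from 0 to 0.0854. A call has 1 to 10 rows; each row is the pose to reach, as a shift and turn from the pose commanded when the call began, along the tool's axes at that moment; what a row does not reach only later rows make up. A row lasts 1/10 s, in which the tool goes at most 50 mm and 8.59 degrees, less where a joint would pass 70% of its speed; a pose out of reach is approached as far as the arm can. A call with a gripper value outside its range is refused whole. The fingers move at their own pace and stop on an object; "force" is the grip in N (left out, the last holds). Time passes only in rows, so rows that repeat a pose let the fingers close. It gives the time, the measured TCP pose, the force, the opening and the grip force at its end, in the units of the state.
- env.state(): the state, without advancing time (a new reading comes with each control period).
- env.read_camera(name): name is "scene" or "top" or "wrist"; returns the picture (400x640x3 uint8, red, green, blue); there is no depth.
- env.camera_info(name): a dict with "camera_matrix" (3x3 intrinsics, pixels), "rvec" (rotation vector, rad) and "tvec" (3), from world to camera coordinates, as OpenCV has them. Camera axes: x right, y down, z forward; pixel columns grow to the right and rows downward; lengths in m; the calibration is good to about 2 mm. A picture is of the moment at which its call begins: read the wrist's pose just before it. camera_info takes no time and is no camera call; for the wrist camera it gives the pose at the moment of the call.
- env.finish_job(): hands the job in; it is judged then, once.
The state is a dict: "clock": time; "joints": joint angles; "qvel": joint speeds; "joint_efforts": joint torques, N m; "eef_pos": TCP position; "eef_rot": TCP orientation; "wrist_force": force on the tool from outside, world axes, zero at the start; "moment": the same for the moment, N m; "opening": finger opening in m; "grasp_force": force on a finger pad.
Only numpy, scipy, OpenCV 4.12 (cv2) and the standard library are available. Lean on these libraries where they do the work, as an engineer would, in place of code of your own. Each camera call takes 0.05 s, during which the arm holds its last target. There are 200 camera calls.

## Working session

There is one attempt and no reset: what is moved stays moved. The work goes in short steps, Python scripts to look and compute and a tool call to move; the robot and the scene stay as the last step left them, time stands still between calls to the robot, and variables do not carry over. Pictures are saved under pics/ and viewed, at most 10 in all, crops included, and the job is handed in when it is done.

Besides the shell and the picture viewer there is one more tool, called after ">>>" as name(argument=value, ...) on one line, values as JSON. jog_arm: Moves the arm, as the interface text tells. Its arguments: {"type":"object","properties":{"plan":{"type":"string"},"force":{"type":"number"}},"required":["plan"]}

```bash
mkdir -p pics
cat > h.py <<'E'
import numpy as np, cv2
from rig import env
def cam(n):
    i=env.camera_info(n); K=np.array(i['camera_matrix'],float); R=cv2.Rodrigues(np.array(i['rvec'],float))[0]; t=np.array(i['tvec'],float).ravel(); return K,R,t
def ray(c,uv):
    K,R,t=c; d=R.T@np.linalg.inv(K)@np.array([uv[0],uv[1],1.]); return -R.T@t, d/np.linalg.norm(d)
def plane(c,uv,z):
    o,d=ray(c,uv); return o+d*(z-o[2])/d[2]
def tri(obs):
    A=np.zeros((3,3));b=np.zeros(3);L=[]
    for c,uv in obs:
        o,d=ray(c,uv);P=np.eye(3)-np.outer(d,d);A+=P;b+=P@o;L.append((o,d,P))
    p=np.linalg.solve(A,b); return p,[np.linalg.norm(P@(p-o))*1e3 for o,d,P in L]
def proj(c,p):
    K,R,t=c; q=K@(R@np.array(p,float)+t); return q[:2]/q[2]
def snap(n,f):
    c=cam(n); im=np.array(env.read_camera(n)); cv2.imwrite(f'pics/{f}.png',im[:,:,::-1]); np.savez(f'pics/{f}.npz',K=c[0],R=c[1],t=c[2]); return c,im
def load(f):
    z=np.load(f'pics/{f}.npz'); return z['K'],z['R'],z['t']
E
python3 - <<'E'
from h import *
np.set_printoptions(precision=3,suppress=True)
for n in ['scene','top','wrist']:
    c,im=snap(n,n+'0'); o,d=ray(c,(320,200)); print(n,o,d,c[0][0,0])
s=env.state(); print({k:np.round(v,3) for k,v in s.items()})
E
```

```text
scene [0.925 0.488 1.116] [-0.392 -0.393 -0.832] 398.2202745037142
top [0.374 0.03  1.455] [ 0.074 -0.007 -0.997] 393.5575792361948
wrist [0.155 0.614 0.373] [ 0.292 -0.137 -0.946] 321.6120556849565
{'clock': np.float64(0.15), 'joints': array([67.988, 20.256, 93.618,  0.001, 66.19 , -0.138]), 'qvel': array([-0.062, -0.181, -0.152,  0.076,  0.08 ,  0.036]), 'joint_efforts': array([ -0.   , -60.564, -34.234,   0.   ,   0.006,   0.   ]), 'eef_pos': array([0.233, 0.58 , 0.256]), 'eef_rot': array([[-0.928,  0.373, -0.   ],
       [ 0.373,  0.928, -0.001],
       [ 0.   , -0.001, -1.   ]]), 'wrist_force': array([-0.245, -0.403, -1.334]), 'moment': array([ 0.039, -0.005,  0.004]), 'grasp_force': np.float64(0.0), 'opening': np.float64(0.085)}
```

View pics/scene0.png

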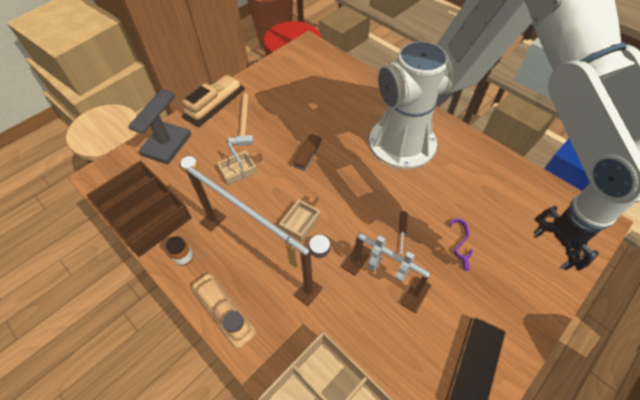

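View pics/top0.png

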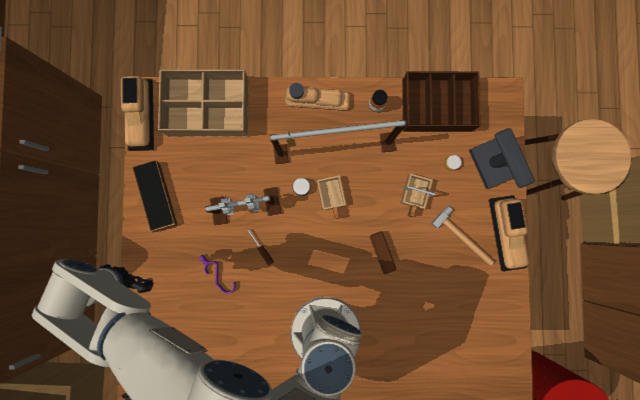

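The scene view shows the low stand with two hooks near (376,255) and (405,265), the rail from (188,162) to (308,248), and the bail tote near (237,165). In the top view these are the stand at (238,204), the rail from (275,137) to (405,125), and the tote at (418,190) with its grip near (412,210). The purple decoy is at (218,275) in the top view.

Run:
```python
from h import *
np.set_printoptions(precision=3,suppress=True)
t=load('top0');s=load('scene0')
for n,uv,z in [('hookA',(228,206),.19),('hookB',(255,203),.19),('rail L',(275,137),.27),('rail R',(405,125),.27),('tote',(418,190),.1),('grip',(412,210),.05)]:
    p=plane(t,uv,z); print(n,p,proj(s,p))
a=cv2.imread('pics/top0.png');b=cv2.imread('pics/scene0.png')
f=lambda im,x,y,w,h,k:cv2.resize(im[y:y+h,x:x+w],None,fx=k,fy=k,interpolation=cv2.INTER_CUBIC)
r1=np.hstack([f(a,195,180,80,50,5),f(b,340,220,100,75,4)[:250]])
r2=np.hstack([f(a,390,165,80,70,5),f(b,205,125,80,70,5)])
cv2.imwrite('pics/c1.png',np.vstack([r1,r2]))
```

```text
hookA [0.448 0.317 0.19 ] [404.816 250.315]
hookB [0.458 0.23  0.19 ] [376.494 232.129]
rail L [0.654 0.159 0.27 ] [303.334 249.354]
rail R [ 0.692 -0.238  0.27 ] [191.208 166.445]
tote [ 0.509 -0.319  0.1  ] [236.482 154.14 ]
grip [ 0.442 -0.309  0.05 ] [255.862 154.357]
```

View pics/c1.png

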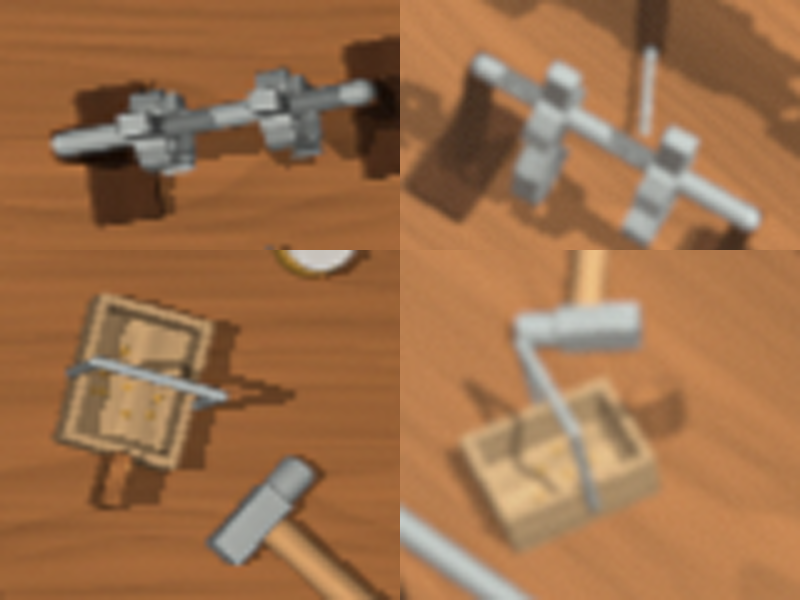

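View pics/wrist0.png

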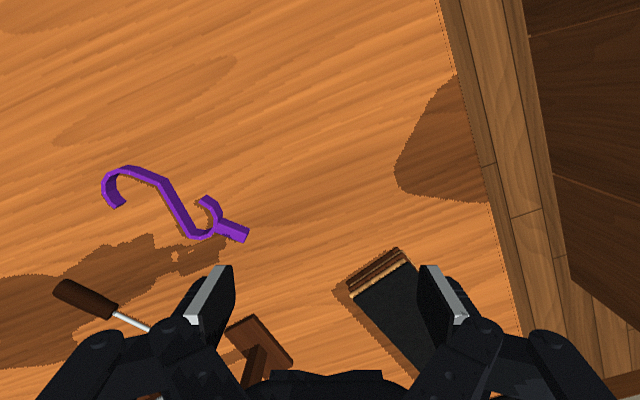

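The bail tote has its grip pointing toward the robot and slightly to its right. The lengths of the two hooks can't be told apart from here, and the wrist camera sees only the purple decoy and a screwdriver. I'll move the wrist over the stand.

>>> jog_arm(plan="-0.04 -0.025 -0.01 -3.5 0.085;-0.08 -0.05 -0.02 -7 0.085;-0.12 -0.075 -0.03 -10.5 0.085;-0.16 -0.1 -0.04 -14 0.085;-0.2 -0.125 -0.05 -17.5 0.085;-0.24 -0.15 -0.06 -21 0.085;-0.28 -0.175 -0.07 -24.5 0.085;-0.31 -0.193 -0.07 -27 0.085;-0.323 -0.199 -0.07 -28.5 0.085;-0.323 -0.199 -0.07 -28.5 0.085")

```text
clock: 1.15
eef_pos: [0.4595, 0.2734, 0.3262]
eef_rot: [[-0.994, -0.113, 0.0], [-0.113, 0.994, -0.0], [-0.0, -0.0, -1.0]]
wrist_force: [-0.6, 0.7, -1.3]
opening: 0.0849
grasp_force: 0.0
```

Run:
```python
from h import *
np.set_printoptions(precision=3,suppress=True)
c,im=snap('wrist','w1'); s=env.state(); print(s['eef_pos'],s['eef_rot'],s['clock'],s['qvel'])
for p in [(.448,.317,.19),(.458,.23,.19),(.45,.317,.03)]: print(proj(c,p))
```

```text
[0.459 0.274 0.326] [[-0.994 -0.113 -0.   ]
 [-0.113  0.994 -0.   ]
 [ 0.     0.    -1.   ]] 1.2 [ 1.899 -0.047  0.282  0.49   0.064  1.183]
[376.82  189.472]
[270.466 189.584]
[358.004 154.899]
```

View pics/w1.png

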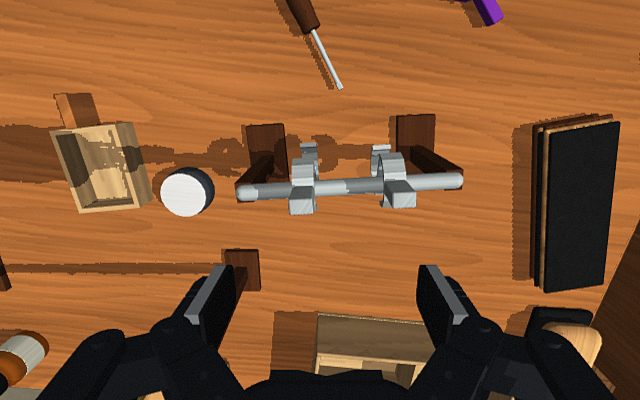

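The wrist view shows both hooks. Lug tops are near (302,205) and (400,198), the lower front tips near (309,147) and (381,147), and the bar runs from (246,193) to (462,181). I'll use the predicted tip pixels to tell long from short.

Run:
```python
from h import *
np.set_printoptions(precision=3,suppress=True)
c=load('w1')
e1=plane(c,(246,193),.15);e2=plane(c,(462,181),.15);print('bar ends',e1,e2,np.linalg.norm(e2-e1)); yv=(e2-e1)/np.linalg.norm(e2-e1); xv=np.array([yv[1],-yv[0],0]);print('yaw',np.degrees(np.arctan2(xv[1],xv[0])))
for n,uv in [('L',(302,205)),('R',(400,198))]:
    p=plane(c,uv,.199); o=e1+yv*((p-e1)@yv)
    print(n,p,o,(p-o)@xv)
    for L,z in (('long',-.116),('short',-.076)):
        t=o-xv*.024; t[2]=.15+z+.014; print(L,proj(c,t))
```

```text
bar ends [0.477 0.201 0.15 ] [0.442 0.404 0.15 ] 0.20538266204308092
yaw 9.812392566889786
L [0.465 0.257 0.199] [0.467 0.258 0.15 ] -0.002053194180912411
long [309.09  146.753]
short [307.335 152.737]
R [0.45  0.335 0.199] [0.454 0.335 0.15 ] -0.003447663043485181
long [373.351 143.02 ]
short [378.415 148.633]
```

>>> jog_arm(plan="0.02 -0.05 0.01 0 0.085;0.02 -0.07 0.02 0 0.085;0.02 -0.07 0.02 0 0.085;0.02 -0.07 0.02 0 0.085;0.02 -0.07 0.02 0 0.085")

```text
clock: 1.7
eef_pos: [0.4468, 0.2045, 0.3067]
eef_rot: [[-0.993, -0.116, 0.001], [-0.116, 0.993, 0.001], [-0.001, 0.001, -1.0]]
wrist_force: [0.5, 0.1, -0.7]
opening: 0.085
grasp_force: 0.0
```

Run:
```python
from h import *
np.set_printoptions(precision=3,suppress=True)
c,im=snap('wrist','w2'); print(env.state()['eef_pos'],env.state()['qvel'])
f=lambda im,x,y,w,h,k:cv2.resize(im[y:y+h,x:x+w],None,fx=k,fy=k,interpolation=cv2.INTER_CUBIC)
a=cv2.imread('pics/w1.png');b=cv2.imread('pics/w2.png')
p=proj(c,(.453,.274,.15));print(p); x,y=int(p[0])-125,max(0,int(p[1])-60);print('crop2',x,y)
cv2.imwrite('pics/c2.png',np.vstack([f(a,230,130,250,95,3.1),f(b,x,y,250,95,3.1)]))
```

```text
[0.447 0.204 0.307] [-0.143  0.032  0.088 -0.098 -0.119 -0.334]
[398.176 204.616]
crop2 273 144
```

View pics/c2.png

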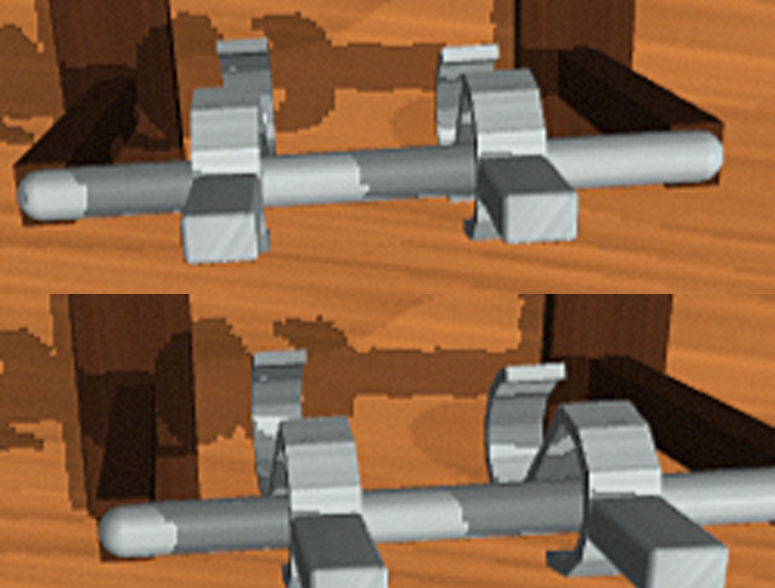

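The left hook's tip is narrower in the image, so it is farther away and lower, and its pixel matches the "long" prediction. I'll triangulate to confirm.

Run:
```python
from h import *
np.set_printoptions(precision=4,suppress=True)
a=load('w1');b=load('w2')
for n,p,q in [('L tip',(308.4,143.5),(363.3,163.7)),('R tip',(381.6,146.1),(445.6,168.5)),('L lug -x top edge',(301.3,198.1),(387.5,232.7)),('R lug',(404.5,191.9),(494.9,225.6)),('barLend',(236,192.5),(305.6,220.6))]:
    print(n,*tri([(a,p),(b,q)]))
s=env.state();print(s['eef_pos'],s['eef_rot'])
# bar yaw using centreline at z=.15, view1 and view2
for c,p,q in [(a,(70/3.1+230,193/3.1+130),(690/3.1+230,159/3.1+130)),(b,(170/3.1+273,232/3.1+144),(740/3.1+273,197/3.1+144))]:
    u,v=plane(c,p,.154),plane(c,q,.154);d=v-u;print(u,v,np.degrees(np.arctan2(-d[0],d[1])))
```

```text
L tip [0.4406 0.2522 0.0448] [np.float64(0.38232263878644096), np.float64(0.38232263878647277)]
R tip [0.4273 0.3347 0.0863] [np.float64(0.10372323304762018), np.float64(0.10372323304776797)]
L lug -x top edge [0.4594 0.2562 0.2003] [np.float64(0.4149489184370412), np.float64(0.4149489184371418)]
R lug [0.4459 0.3381 0.1965] [np.float64(0.1906282914853398), np.float64(0.1906282914853523)]
barLend [0.4767 0.1924 0.1532] [np.float64(0.20448117149439518), np.float64(0.20448117149450443)]
[0.4469 0.2045 0.3067] [[-0.9932 -0.1163  0.0007]
 [-0.1163  0.9932  0.0007]
 [-0.0007  0.0006 -1.    ]]
[0.4742 0.2082 0.154 ] [0.4424 0.393  0.154 ] 9.768537697195788
[0.4725 0.2122 0.154 ] [0.4427 0.3743 0.154 ] 10.430046919187278
```

The left hook's tip is at z 0.045 (0.048 expected for the long hook) and the right's at 0.086, so the left one is long. The lug height of 0.200 and the 83 mm spacing both match the text. I'll align over its lug and go down.

>>> jog_arm(plan="-0.0254 0.05 0.03 -3.1 0.085;-0.0254 0.0503 0.06 -3.1 0.085;-0.0254 0.0503 0.06 -3.1 0.085;-0.0254 0.0503 0.06 -3.1 0.085;-0.0254 0.0503 0.06 -3.1 0.085")

```text
clock: 2.25
eef_pos: [0.4665, 0.2564, 0.2476]
eef_rot: [[-0.986, -0.169, 0.001], [-0.169, 0.986, 0.001], [-0.001, 0.0, -1.0]]
wrist_force: [-0.3, 0.3, 1.3]
opening: 0.0845
grasp_force: 0.0
```

>>> jog_arm(plan="0 0.001 0.025 0 0.085;0 0.001 0.045 0 0.085;0 0.001 0.0556 0 0.085;0 0.001 0.0556 0 0.085;0 0.001 0.0556 0 0.015;0 0.001 0.0556 0 0.01;0 0.001 0.0556 0 0.01;0 0.001 0.0556 0 0.01;0 0.001 0.0556 0 0.01;0 0.001 0.0556 0 0.01", force=60)

```text
clock: 3.25
eef_pos: [0.4662, 0.2571, 0.1912]
eef_rot: [[-0.986, -0.169, 0.001], [-0.169, 0.986, 0.0], [-0.001, 0.0, -1.0]]
wrist_force: [-1.0, -2.1, 5.6]
opening: 0.019
grasp_force: 58.5
```

Run:
```python
from h import *
np.set_printoptions(precision=4,suppress=True)
# rail pixel finding: steel mask in top & scene
for n,p in (('top0',None),('scene0',None)):
    im=cv2.imread(f'pics/{n}.png').astype(int)
    sat=im.max(2)-im.min(2); m=(sat<45)&(im.max(2)>110)
    lo,hi={'top0':((262,118),(418,150)),'scene0':((178,148),(335,262))}[n]
    k=np.zeros_like(m);k[lo[1]:hi[1],lo[0]:hi[0]]=1; m&=k
    N,l,st,ce=cv2.connectedComponentsWithStats(m.astype(np.uint8))
    i=1+st[1:,4].argmax();print(n,st[i],ce[i])
    ys,xs=np.nonzero(l==i);v=cv2.fitLine(np.float32(np.c_[xs,ys]),cv2.DIST_HUBER,0,.01,.01).ravel();print(v)
    s=(xs-v[2])*v[0]+(ys-v[3])*v[1]; print('ends',v[2:]+v[:2]*s.min(),v[2:]+v[:2]*s.max())
a=cv2.imread('pics/top0.png');b=cv2.imread('pics/scene0.png')
f=lambda im,x,y,w,h,k:cv2.resize(im[y:y+h,x:x+w],None,fx=k,fy=k,interpolation=cv2.INTER_CUBIC)
cv2.imwrite('pics/c3.png',np.vstack([f(a,262,110,160,44,5),f(b,175,145,160,75,5)[:370]][:1]+[f(b,175,150,160,108,3.4)[:, :]if 0 else cv2.copyMakeBorder(f(b,175,150,160,108,3.5),0,0,0,240,0)]))
```

```text
top0 [270 121 135  19 665] [337.3023 129.6857]
[  0.9938  -0.1113 337.3683 129.6747]
ends [270.0244 137.2178] [404.134  122.1964]
scene0 [ 180  156  151   99 1432] [259.97   214.2472]
[  0.8341   0.5516 247.7758 208.189 ]
ends [179.1463 162.803 ] [323.0628 257.9778]
```

View pics/c3.png

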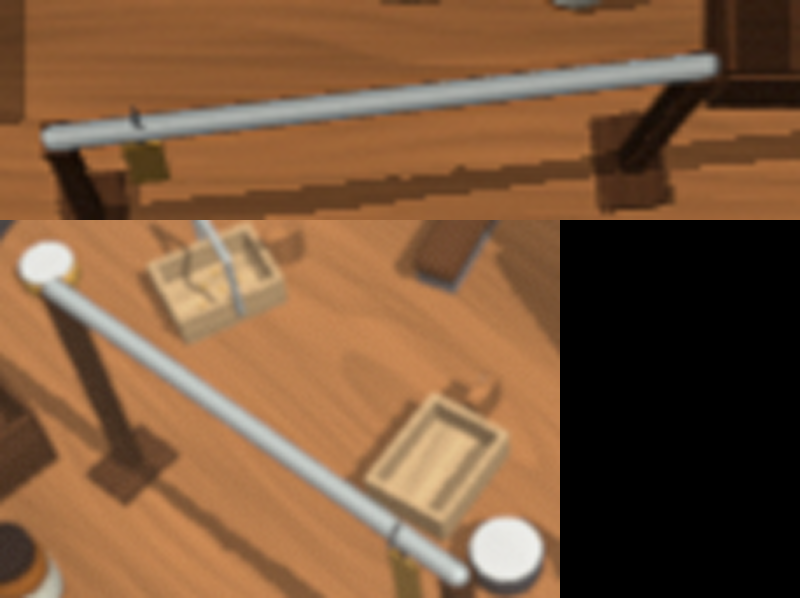

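The grip is on, with an opening of 19 mm and a force of 58 N. The crops show the rail ends in top at (271,137.6) and (405.4,123), and in scene at (188.5,168.5) and (308,252). The shoehorn is near the left end.

Run:
```python
from h import *
np.set_printoptions(precision=4,suppress=True)
t=load('top0');s=load('scene0')
L,e=tri([(t,(271,137.4)),(s,(308,252))]);R,e2=tri([(t,(405.4,123)),(s,(188.5,168.5))])
print(L,e,R,e2,np.linalg.norm(L-R)); d=L-R;print('yaw',np.degrees(np.arctan2(-d[0],d[1])),(L+R)/2)
a,b=plane(t,(271,137.4),.274),plane(t,(405.4,123),.274);d=a-b;print(a,b,np.linalg.norm(d),np.degrees(np.arctan2(-d[0],d[1])),(a+b)/2)
g=env.state();print(g['eef_pos'],g['opening'])
```

```text
[0.652  0.1716 0.271 ] [np.float64(0.7639000983676387), np.float64(0.7639000983675874)] [ 0.6996 -0.2407  0.2657] [np.float64(0.5250661027524803), np.float64(0.5250661027525155)] 0.41501271203902984
yaw 6.582625858973776 [ 0.6758 -0.0346  0.2684]
[0.6519 0.1706 0.274 ] [ 0.6969 -0.2384  0.274 ] 0.4115476846475749 6.285736803167501 [ 0.6744 -0.0339  0.274 ]
[0.4662 0.2571 0.1912] 0.01897541148937188
```

>>> jog_arm(plan="0 0 -0.03 0 0.01;0 0 -0.07 0 0.01;0 0 -0.12 0 0.01;0 0 -0.165 0 0.01;0 0 -0.2 0 0.01;0 0 -0.2 0 0.01;0 0 -0.2 0 0.01")

```text
clock: 3.95
eef_pos: [0.4658, 0.257, 0.3906]
eef_rot: [[-0.986, -0.169, 0.001], [-0.169, 0.986, 0.0], [-0.001, 0.0, -1.0]]
wrist_force: [-0.2, -0.2, -3.4]
opening: 0.019
grasp_force: 65.3
```

The rail middle is at about (0.675, -0.034, 0.27) with a yaw of 6.4°, and its length is about 0.41. I'll move in front of the rail and look again before placing the hook.

>>> jog_arm(plan="-0.005 -0.025 0.005 0.5 0.01;-0.014 -0.065 0.01 1 0.01;-0.023 -0.11 0.015 1.5 0.01;-0.033 -0.155 0.02 2 0.01;-0.043 -0.2 0.025 2.5 0.01;-0.052 -0.245 0.03 3 0.01;-0.06 -0.285 0.035 3.3 0.01;-0.065 -0.308 0.04 3.3 0.01;-0.0672 -0.317 0.04 3.3 0.01;-0.0672 -0.317 0.04 3.3 0.01")

```text
clock: 4.95
eef_pos: [0.5852, -0.0448, 0.3487]
eef_rot: [[-0.994, -0.11, -0.003], [-0.11, 0.994, 0.0], [0.003, 0.001, -1.0]]
wrist_force: [0.4, 0.2, -2.0]
opening: 0.0189
grasp_force: 65.1
```

>>> jog_arm(plan="0 0 0 0 0.01;0 0 0 0 0.01;0 0 0 0 0.01")

```text
clock: 5.25
eef_pos: [0.5855, -0.0429, 0.3509]
eef_rot: [[-0.994, -0.113, 0.0], [-0.113, 0.994, 0.0], [-0.0, 0.0, -1.0]]
wrist_force: [-0.6, 0.6, -2.4]
opening: 0.0186
grasp_force: 65.1
```

Run:
```python
from h import *
c,im=snap('wrist','w3'); s=env.state(); print(np.round(s['eef_pos'],4),np.round(s['eef_rot'],4))
c2,_=snap('scene','s3');snap('top','t3')
print(proj(c,(.675,-.034,.27)),proj(c2,(.675,-.034,.27)),proj(c2,(.586,-.044,.31)))
a=cv2.imread('pics/w3.png');b=cv2.imread('pics/s3.png')
f=lambda im,x,y,w,h,k:cv2.resize(im[y:y+h,x:x+w],None,fx=k,fy=k,interpolation=cv2.INTER_CUBIC)
cv2.imwrite('pics/c4.png',np.hstack([f(a,160,0,320,400,1.5),f(b,190,130,130,240,2.5)]))
```

```text
[ 0.5855 -0.0431  0.351 ] [[-9.936e-01 -1.131e-01  4.000e-04]
 [-1.131e-01  9.936e-01  1.000e-04]
 [-4.000e-04  0.000e+00 -1.000e+00]]
[320.63226734 332.4083899 ] [244.14964943 206.79968375] [266.10811536 174.84010055]
```

View pics/c4.png

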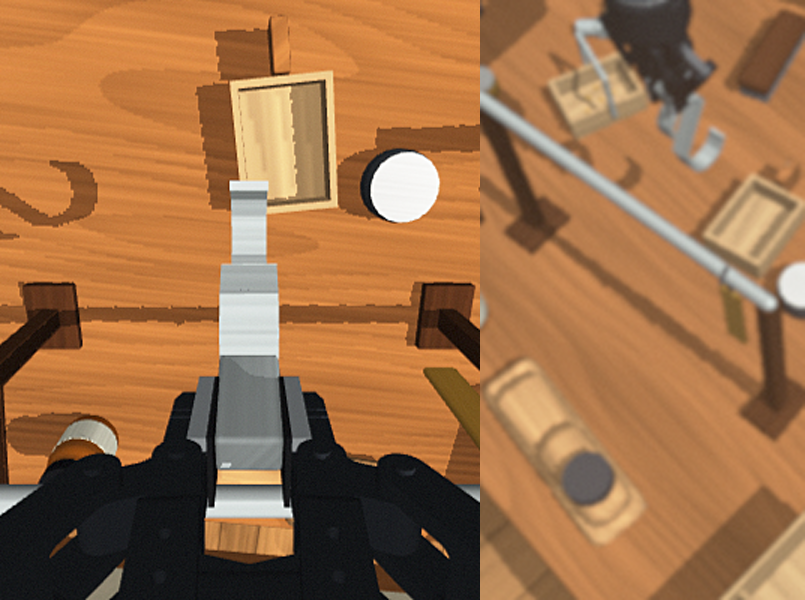

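The wrist view shows the hook hanging straight from the grip, with its front tip at (326,124). The rail's upper edge lies level near row 323, matching the predicted axis row of 332. Next I'll check the hook's tilt and the rail's distance numerically.

Run:
```python
from h import *
np.set_printoptions(precision=4,suppress=True)
c=load('w3'); T=np.array([.5855,-.0431,.351]); x=np.array([.9936,.1131,0])
o=T+[0,0,-.0412]
print('tip pred',proj(c,o-.024*x+[0,0,-.102]),'seen',(326,124))
print('tipouter',proj(c,o-.027*x+[0,0,-.102]))
im=cv2.imread('pics/w3.png').astype(int)
for u in (165,172,465,475):
    col=im[300:360,u]; m=(col.max(1)-col.min(1)<40)&(col.max(1)>90); r=np.nonzero(m)[0]+300; print(u,r.min() if len(r) else None,r.max() if len(r) else None)
print('rail near edge pred', [proj(c,np.array([.675,-.034,.27])+k*np.array([-.1131,.9936,0])-.0075*x+[0,0,.003]) for k in (-.1,.1)])
a,b=[plane(c,p,.273)for p in ((165,323),(475,323))];print(a,b)
```

```text
tip pred [322.3492 166.7235] seen (326, 124)
tipouter [322.3378 163.1497]
165 325 339
172 325 334
465 None None
475 325 331
rail near edge pred [array([185.7705, 327.0948]), array([455.2272, 327.0673])]
[ 0.6769 -0.1493  0.273 ] [0.651  0.0781 0.273 ]
```

Run:
```python
from h import *
np.set_printoptions(precision=4,suppress=True)
# lug top edges / tip row over time
for k in range(3):
    c,im=snap('wrist',f'w4{k}'); im=im.astype(int)
    m=(im.max(2)-im.min(2)<25)&(im.max(2)>90); m[:, :300]=0;m[:,352:]=0;m[300:]=0
    r=np.nonzero(m.sum(1)>15)[0]; print(env.state()['clock'],r.min(), [ (int(q),int(np.nonzero(m[q])[0].min()),int(np.nonzero(m[q])[0].max())) for q in r[::12]])
im=cv2.imread('pics/w40.png')[110:350,290:370]; a=cv2.resize(im,None,fx=2.5,fy=2.5,interpolation=cv2.INTER_CUBIC)
b=cv2.imread('pics/s3.png')[150:210,235:315]; b=cv2.resize(b,None,fx=7,fy=7,interpolation=cv2.INTER_CUBIC)
a=cv2.copyMakeBorder(a,0,0,0,10,0); b=cv2.copyMakeBorder(b,0,600-420,0,0,0)
cv2.imwrite('pics/c5.png',np.hstack([a,b]))
```

```text
5.45 121 [(121, 313, 338), (133, 314, 337), (145, 315, 336), (157, 315, 336), (169, 315, 336), (181, 307, 344), (193, 307, 344), (205, 306, 345), (217, 306, 345), (229, 306, 345), (241, 307, 345), (253, 300, 351), (265, 300, 351), (277, 305, 346), (289, 304, 347)]
5.5 121 [(121, 313, 338), (133, 314, 337), (145, 315, 336), (157, 315, 336), (169, 315, 336), (181, 307, 344), (193, 307, 344), (205, 306, 345), (217, 306, 345), (229, 306, 345), (241, 307, 345), (253, 300, 351), (265, 300, 351), (277, 305, 346), (289, 304, 347)]
5.55 121 [(121, 313, 338), (133, 314, 337), (145, 315, 336), (157, 315, 336), (169, 315, 336), (181, 307, 344), (193, 307, 344), (205, 306, 345), (217, 306, 345), (229, 306, 345), (241, 307, 345), (253, 300, 351), (265, 300, 351), (277, 305, 346), (289, 304, 347)]
```

View pics/c5.png

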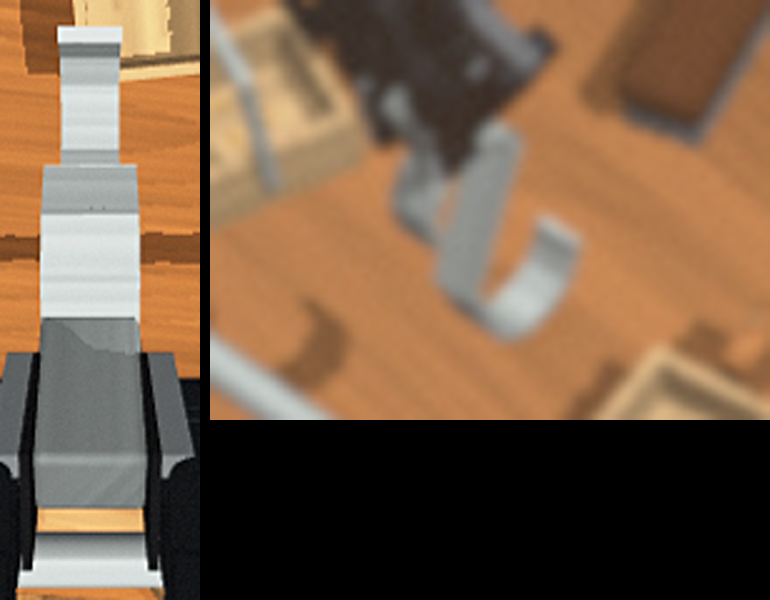

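The hook is steady but has tilted in the grip, with its bottom swung toward the robot. I'll work out the tilt from these feature rows.

Run:
```python
from h import *
from scipy.optimize import least_squares
c=load('w40'); T=np.array(env.state()['eef_pos']); X=np.array([.9936,.1131,0])
f=[((-.027,-.102),121),((-.022,-.102),127),((-.007,.049),292.5),((.007,.049),313),((-.007,.011),238)]
def pos(p,q):
    th,dx,dz=q; x,z=p[0],p[1]-.036; x,z=x*np.cos(th)+z*np.sin(th),-x*np.sin(th)+z*np.cos(th)
    return x+dx,z+dz-.0052   # rel TCP
def res(q): return [proj(c,T+pos(p,q)[0]*X+[0,0,pos(p,q)[1]])[1]-r for p,r in f]
for q0 in (0.2,):
    r=least_squares(res,[q0,0,0],x_scale=[.1,.01,.01]);q=r.x;print(np.degrees(q[0]),q[1:],r.fun)
for n,p in dict(origin=(0,0),tipin=(.022,-.018),tipout=(.027,-.018),spineR=(-.0216,-.014),spineR37=(-.0082,-.037),spineR58=(.003,-.056),backlow=(.027,-.098),seat=(0,-.116)).items(): print(n,np.round(pos(p,q),4))
print(T)
```

```text
17.352816198025906 [ 0.00657459 -0.01640179] [ 0.27177235  0.18678046  1.36340779 -0.6756045  -1.19093157]
origin [-0.0042 -0.056 ]
tipin [ 0.0115 -0.0797]
tipout [ 0.0162 -0.0812]
spineR [-0.029  -0.0629]
spineR37 [-0.023  -0.0888]
spineR58 [-0.018  -0.1103]
backlow [-0.0076 -0.1576]
seat [-0.0388 -0.1667]
[ 0.58568136 -0.04382248  0.35082162]
```

Run:
```python
from h import *
c=load('w40');s=load('s3'); T=np.array([.5855,-.0435,.351]); X=np.array([.9936,.1131,0])
def pos(p,q):
    th,dx,dz=q; x,z=p[0],p[1]-.036; x,z=x*np.cos(th)+z*np.sin(th),-x*np.sin(th)+z*np.cos(th)
    return T+(x+dx)*X+[0,0,z+dz-.0052]
for q in ([.303,.0066,-.0164],[.303,.0,-.0],[.2,0,0],[0.22,0,-.016]):
    print(q,[np.round(proj(c,pos(p,q)),0)[1] for p in [(-.027,-.102),(-.022,-.102),(-.007,.049),(.007,.049),(-.007,.011)]], 'scene tip',np.round(proj(s,pos((-.0245,-.102),q))),'bottom',np.round(proj(s,pos((0,-.122),q))),'uppertip',np.round(proj(s,pos((.0245,-.018),q))))
print('seen 121 127 292.5 313 238; scene tip (315,182) bottom (307,198)')
```

```text
[0.303, 0.0066, -0.0164] [np.float64(121.0), np.float64(127.0), np.float64(294.0), np.float64(312.0), np.float64(237.0)] scene tip [285. 184.] bottom [281. 194.] uppertip [265. 187.]
[0.303, 0.0, -0.0] [np.float64(114.0), np.float64(120.0), np.float64(304.0), np.float64(325.0), np.float64(239.0)] scene tip [286. 179.] bottom [282. 189.] uppertip [266. 182.]
[0.2, 0, 0] [np.float64(131.0), np.float64(137.0), np.float64(301.0), np.float64(324.0), np.float64(242.0)] scene tip [283. 184.] bottom [279. 193.] uppertip [264. 183.]
[0.22, 0, -0.016] [np.float64(125.0), np.float64(131.0), np.float64(279.0), np.float64(301.0), np.float64(228.0)] scene tip [284. 186.] bottom [280. 196.] uppertip [265. 187.]
seen 121 127 292.5 313 238; scene tip (315,182) bottom (307,198)
```

The tilt is about 15–17°, with the lug a little lower in the fingers. In this attitude the curl's mouth, about 34 mm wide, still clears the 16 mm rail. I'll grip harder and bring the curl over the rail smoothly.

>>> jog_arm(plan="0 0 -0.003 0 0.005;0 0 -0.009 0 0.005;-0.003 0 -0.016 0 0.005;-0.009 0 -0.022 0 0.005;-0.017 0 -0.024 0 0.005;-0.027 0 -0.024 0 0.005;-0.037 0 -0.024 0 0.005;-0.045 0 -0.024 0 0.005;-0.05 0 -0.024 0 0.005;-0.05 0 -0.024 0 0.005", force=110)

```text
clock: 6.55
eef_pos: [0.636, -0.0384, 0.3741]
eef_rot: [[-0.994, -0.112, -0.001], [-0.112, 0.994, 0.0], [0.001, 0.0, -1.0]]
wrist_force: [0.1, -0.8, -2.0]
opening: 0.0182
grasp_force: 107.4
```

Run:
```python
from h import *
from scipy.optimize import least_squares
c,im=snap('wrist','w5'); s=env.state(); T=np.array(s['eef_pos']);print(T,s['grasp_force'],s['opening'])
im=im.astype(int); m=(im.max(2)-im.min(2)<25)&(im.max(2)>90); m[:, :300]=0;m[:,352:]=0
r=np.nonzero(m.sum(1)>15)[0]; print(r.min()); g=im[:,325].mean(1); d=np.diff(g); print([(int(i),int(d[i])) for i in np.nonzero(abs(d)>14)[0] if i>100])
X=np.array([.9936,.1131,0])
print(((.675,-.034,0)-T)@X)
```

```text
[ 0.63552592 -0.0384121   0.37421306] 107.44860649108887 0.017732992033565386
121
[(102, -15), (103, -55), (119, 56), (120, 60), (126, -71), (127, -41), (131, 16), (132, 39), (133, 21), (143, 17), (144, 14), (168, -16), (169, -40), (174, 18), (175, 18), (176, -38), (194, 25), (195, 39), (234, -15), (235, -51), (236, -47), (237, 15), (291, 17), (313, 28), (320, -16), (322, 21), (355, -16), (356, -52), (372, 32), (373, 48), (375, -107)]
0.039720457058959
```

>>> jog_arm(plan="-0.003 0 0 0 0.005;-0.009 0 0 0 0.005;-0.017 0 0 0 0.005;-0.026 0 0 0 0.005;-0.034 0 0 0 0.005;-0.04 0 0 0 0.005;-0.044 0 0 0 0.005;-0.045 0 0 0 0.005;-0.045 0 0 0 0.005;-0.045 0 0 0 0.005")

```text
clock: 7.6
eef_pos: [0.6786, -0.0336, 0.3732]
eef_rot: [[-0.994, -0.112, -0.006], [-0.112, 0.994, -0.0], [0.006, 0.0, -1.0]]
wrist_force: [-6.0, -0.3, -4.3]
opening: 0.0181
grasp_force: 107.6
```

Run:
```python
from h import *
c,im=snap('wrist','w6'); c2,_=snap('scene','s6'); s=env.state(); T=np.array(s['eef_pos']);print(T,s['wrist_force'])
im=im.astype(int); g=im[:,325].mean(1); d=np.diff(g); print([(int(i),int(d[i])) for i in np.nonzero(abs(d)>14)[0] if i>100])
u=proj(c2,(.68,-.034,.27)).astype(int);print(u)
a=cv2.imread('pics/w6.png')[100:400,220:430]; b=cv2.imread('pics/s6.png')[u[1]-45:u[1]+35,u[0]-30:u[0]+30]
a=cv2.resize(a,None,fx=2,fy=2,interpolation=cv2.INTER_CUBIC);b=cv2.resize(b,(375,500),interpolation=cv2.INTER_CUBIC);b=cv2.copyMakeBorder(b,0,100,0,0,0)
cv2.imwrite('pics/c6.png',np.hstack([a,b]))
```

```text
[ 0.67864252 -0.03357697  0.37316449] [-5.02633348  0.13694839 -4.11044196]
[(109, 17), (110, 57), (111, 23), (117, -70), (118, -45), (122, 37), (123, 53), (133, 17), (134, 28), (159, -15), (160, -33), (169, -18), (171, 34), (172, -14), (191, 22), (192, 46), (232, -20), (233, -71), (249, -16), (314, -19), (316, 28), (350, -15), (351, -53), (367, 43), (368, 51), (374, -26), (375, -98)]
[242 207]
```

View pics/c6.png

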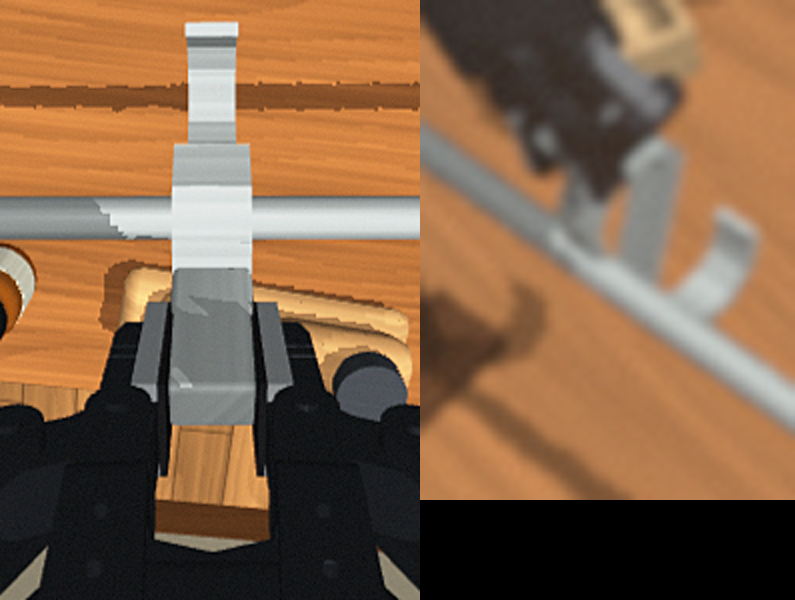

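The wrist shows about 5 N of pushback, so something touches the rail. In the scene crop the upper tip ends at the rail's edge near (238,202) and the lower tip is near (263,197). I'll cast these onto the hook's plane to see what is touching.

Run:
```python
from h import *
np.set_printoptions(precision=4,suppress=True)
c=load('w6');s=load('s6');T=np.array([.6786,-.0336,.3732]);X=np.array([.9936,.1131,0]);Y=np.array([-.1131,.9936,0])
def hp(uv,off=0):
    o,d=ray(s,uv);k=((T+off*Y-o)@Y)/(d@Y);p=o+k*d;return np.array([(p-T)@X,p[2]-T[2]])
for n,uv in [('uppertip end',(238.5,202)),('lowertip',(263.2,197)),('spine topright',(252,186)),('railcentre',(242,207)),('rail axis exp',proj(s,(.675,-.034,.27)))]: print(n,hp(uv),hp(uv,.01))
print('rail axis row pred',proj(c,(.675,-.034,.27)),'seen 209'); 
for z in (.26,.265,.27,.275): print(z,(plane(c,(230,209),z)-T)@X)
# rail centreline in scene: fit on steel pixels away from hook
im=cv2.imread('pics/s6.png').astype(int);m=(im.max(2)-im.min(2)<45)&(im.max(2)>110)
for u in (215,222,262,270,280,290):
    r=np.nonzero(m[150:260,u])[0]+150; print(u,r.min(),r.max(),[np.round(proj(s,np.array([.675,-.034,.27])+k*Y),1) for k in ((u-242)*.0033,)])
```

```text
uppertip end [ 0.0077 -0.0676] [ 0.0137 -0.0511]
lowertip [-0.0689 -0.1353] [-0.0613 -0.1174]
spine topright [-0.0427 -0.0563] [-0.0357 -0.04  ]
railcentre [ 0.0025 -0.0966] [ 0.0087 -0.0795]
rail axis exp [-0.0036 -0.1032] [ 0.0026 -0.086 ]
rail axis row pred [322.0545 207.1856] seen 209
0.26 0.0013442861811109545
0.265 -0.00048316147222612644
0.27 -0.002310609125563321
0.275 -0.004138056778900402
215 184 190 [array([219.4, 189.2])]
222 189 195 [array([225.7, 193.7])]
262 197 224 [array([263.5, 220.5])]
270 223 229 [array([271.4, 226.2])]
280 228 237 [array([281.6, 233.4])]
290 236 245 [array([292. , 240.8])]
```

Run:
```python
from h import *
np.set_printoptions(precision=4,suppress=True)
s=load('s3');T=np.array([.5855,-.0435,.351]);X=np.array([.9936,.1131,0]);Y=np.array([-.1131,.9936,0])
def hp(uv,off=0):
    o,d=ray(s,uv);k=((T+off*Y-o)@Y)/(d@Y);p=o+k*d;return np.array([(p-T)@X,p[2]-T[2]])
for n,uv,off in [('uppertip end R corner(+y)',(267,184.5),.01),('uppertip end L corner',(263,181),-.01),('lowertip R',(288,184),.01),('lowertip L',(283,180),-.01),('bottom R',(279,198),.01)]: print(n,hp(uv,off))
st=env.state();print(st['wrist_force'],st['moment'],st['eef_pos'],st['clock'],st['joint_efforts'])
a=cv2.imread('pics/s3.png')[150:210,240:300];b=cv2.imread('pics/s6.png')[165:225,212:272]
cv2.imwrite('pics/c7.png',np.hstack([cv2.resize(v,(400,400),interpolation=cv2.INTER_CUBIC) for v in (a,b)]))
```

```text
uppertip end R corner(+y) [ 0.0123 -0.061 ]
uppertip end L corner [ 0.0069 -0.0682]
lowertip R [-0.0616 -0.1394]
lowertip L [-0.0633 -0.1389]
bottom R [-0.0202 -0.161 ]
[-5.0263  0.1369 -4.1104] [-0.194   1.3253 -0.0071] [ 0.6786 -0.0336  0.3732] 7.7 [  0.6586 -68.3285 -43.3415   0.3937  -2.1915  -0.0052]
```

View pics/c7.png

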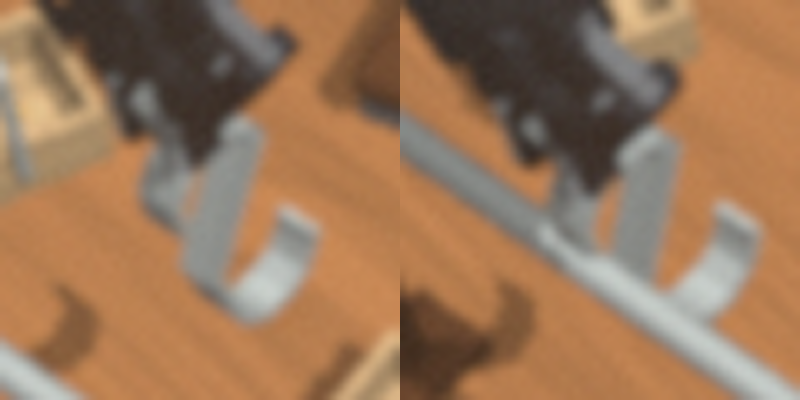

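I can't attribute the contact from the geometry, so I'll hold briefly to see whether the force persists.

>>> jog_arm(plan="0 0 0 0 0.005;0 0 0 0 0.005;0 0 0 0 0.005")

```text
clock: 8.0
eef_pos: [0.6786, -0.0336, 0.3732]
eef_rot: [[-0.994, -0.112, -0.006], [-0.112, 0.994, -0.0], [0.006, 0.0, -1.0]]
wrist_force: [-6.0, -0.7, -4.0]
opening: 0.0181
grasp_force: 107.6
```

Run:
```python
from h import *
np.set_printoptions(precision=4,suppress=True)
s=env.state();print(s['wrist_force'],s['moment'],s['eef_pos'],s['qvel'],s['eef_rot'][:,2])
c,im=snap('wrist','w7');im=im.astype(int); g=im[:,325].mean(1); d=np.diff(g); print([(int(i),int(d[i])) for i in np.nonzero(abs(d)>20)[0] if i>100])
```

```text
[-5.9891 -0.7025 -3.9598] [-0.1696  1.41    0.023 ] [ 0.6786 -0.0336  0.3732] [-0.109   0.0817 -0.0883  0.093   0.0033  0.0137] [-0.0057 -0.0002 -1.    ]
[(110, 55), (111, 40), (117, -70), (118, -46), (122, 33), (123, 50), (134, 30), (160, -38), (171, 34), (191, 24), (192, 43), (232, -20), (233, -68), (316, 26), (351, -54), (367, 40), (368, 52), (374, -28), (375, -100)]
```

Run:
```python
from h import *
np.set_printoptions(precision=4,suppress=True)
X=np.array([.9936,.1131,0]);Y=np.array([-.1131,.9936,0])
def hp(s,T,uv,off):
    o,d=ray(s,uv);k=((T+off*Y-o)@Y)/(d@Y);p=o+k*d;return np.array([(p-T)@X,p[2]-T[2]])
s=load('s3');T=np.array([.5855,-.0435,.351])
for px in [(262,135),(250,170),(240,210),(230,260),(225,290)]: print('s3 spine R edge',hp(s,T,(px[0]/6.667+240,px[1]/6.667+150),.01))
for px in [(215,150),(205,180),(190,230),(183,265)]: print('s3 spine L edge',hp(s,T,(px[0]/6.667+240,px[1]/6.667+150),-.01))
s=load('s6');T=np.array([.6786,-.0336,.3732])
for px in [(278,145),(268,190),(258,240),(250,283)]: print('s6 spine R edge',hp(s,T,(px[0]/6.667+212,px[1]/6.667+165),.01))
for px in [(222,160),(218,200),(214,245)]: print('s6 spine L edge',hp(s,T,(px[0]/6.667+212,px[1]/6.667+165),-.01))
for px in [(150,180),(155,215),(185,250),(200,255)]: print('s6 tip edge',hp(s,T,(px[0]/6.667+212,px[1]/6.667+165),-.01),hp(s,T,(px[0]/6.667+212,px[1]/6.667+165),.01))
```

```text
s3 spine R edge [-0.0369 -0.0517]
s3 spine R edge [-0.0279 -0.0648]
s3 spine R edge [-0.0193 -0.0821]
s3 spine R edge [-0.0097 -0.1056]
s3 spine R edge [-0.0043 -0.1206]
s3 spine L edge [-0.029  -0.0691]
s3 spine L edge [-0.0212 -0.0805]
s3 spine L edge [-0.0088 -0.1009]
s3 spine L edge [-0.0017 -0.1174]
s6 spine R edge [-0.04   -0.0479]
s6 spine R edge [-0.0307 -0.0662]
s6 spine R edge [-0.0205 -0.0876]
s6 spine R edge [-0.0118 -0.1069]
s6 spine L edge [-0.0281 -0.0614]
s6 spine L edge [-0.0215 -0.08  ]
s6 spine L edge [-0.0141 -0.1019]
s6 tip edge [ 0.0036 -0.0383] [ 0.0156 -0.0071]
s6 tip edge [ 0.0062 -0.0577] [ 0.018  -0.0257]
s6 tip edge [-0.0013 -0.09  ] [ 0.0108 -0.0567]
s6 tip edge [-0.0069 -0.1001] [ 0.0055 -0.0665]
```

The contact is the spine: cast onto the hook plane, its face is at x -0.0135 at rail height, with the rail's near edge at -0.011. The spine is steeper than I assumed. Lowering frees it, so I'll lower while easing forward so the tip passes behind the rail.

>>> jog_arm(plan="0 0 0.005 0 0.005;0 0 0.01 0 0.005;0 0 0.015 0 0.005;-0.002 0 0.018 0 0.005;-0.004 0 0.02 0 0.005;-0.0065 0 0.022 0 0.005;-0.0065 0 0.022 0 0.005;-0.0065 0 0.022 0 0.005")

```text
clock: 8.85
eef_pos: [0.6867, -0.0327, 0.3527]
eef_rot: [[-0.994, -0.112, 0.0], [-0.112, 0.994, -0.0], [-0.0, -0.0, -1.0]]
wrist_force: [-0.9, -0.2, -2.0]
opening: 0.0183
grasp_force: 108.1
```

Run:
```python
from h import *
np.set_printoptions(precision=4,suppress=True)
s=env.state();print(s['wrist_force'],s['moment'],s['eef_pos'],s['opening'])
c,im=snap('wrist','w8');im=im.astype(int); g=im[:,325].mean(1); d=np.diff(g); print([(int(i),int(d[i])) for i in np.nonzero(abs(d)>20)[0] if i>90])
```

```text
[-0.9169 -0.1627 -1.9572] [-0.016  -0.0516 -0.0243] [ 0.6867 -0.0327  0.3527] 0.018275432947311203
[(111, 22), (112, 67), (113, 26), (119, -92), (124, 36), (125, 50), (136, 21), (161, -26), (162, -25), (172, 30), (173, -33), (192, 39), (193, 31), (233, -51), (234, -42), (351, -66), (367, 31), (368, 45), (374, -28), (375, -102)]
```

The hook is free again, with only its weight on the wrist. I'll lower straight on.

>>> jog_arm(plan="0 0 0.004 0 0.005;0 0 0.008 0 0.005;0 0 0.012 0 0.005;0 0 0.016 0 0.005;0 0 0.02 0 0.005;0 0 0.024 0 0.005;0 0 0.024 0 0.005;0 0 0.024 0 0.005")

```text
clock: 9.7
eef_pos: [0.6866, -0.0327, 0.3286]
eef_rot: [[-0.994, -0.112, -0.0], [-0.112, 0.994, -0.0], [0.0, 0.0, -1.0]]
wrist_force: [0.1, -0.0, -1.4]
opening: 0.0183
grasp_force: 108.1
```

>>> jog_arm(plan="0 0 0.003 0 0.005;0 0 0.006 0 0.005;0 0 0.006 0 0.005")

```text
clock: 10.0
eef_pos: [0.6863, -0.0327, 0.3221]
eef_rot: [[-0.994, -0.112, -0.001], [-0.112, 0.994, -0.0], [0.001, 0.0, -1.0]]
wrist_force: [0.3, 0.1, -2.1]
opening: 0.0181
grasp_force: 108.1
```

I've now viewed 11 pictures, one over the 10 allowed. I'll open no more and work from numbers and masks from here on. Next I'll lower gently until the rail carries the hook.

>>> jog_arm(plan="0 0 0.002 0 0.005;0 0 0.004 0 0.005;0 0 0.004 0 0.005;0 0 0.004 0 0.005")

```text
clock: 10.4
eef_pos: [0.6865, -0.0327, 0.3186]
eef_rot: [[-0.994, -0.112, -0.0], [-0.112, 0.994, -0.0], [0.0, 0.0, -1.0]]
wrist_force: [-0.1, 0.2, -2.2]
opening: 0.0182
grasp_force: 108.1
```

>>> jog_arm(plan="0 0 0.002 0 0.005;0 0 0.004 0 0.005;0 0 0.004 0 0.005;0 0 0.004 0 0.005")

```text
clock: 10.8
eef_pos: [0.6867, -0.0327, 0.3147]
eef_rot: [[-0.994, -0.112, 0.0], [-0.112, 0.994, 0.0], [-0.0, -0.0, -1.0]]
wrist_force: [0.5, 0.4, -1.4]
opening: 0.0179
grasp_force: 108.4
```

>>> jog_arm(plan="0 0 0.002 0 0.005;0 0 0.004 0 0.005;0 0 0.004 0 0.005;0 0 0.004 0 0.005")

```text
clock: 11.2
eef_pos: [0.6879, -0.0327, 0.3137]
eef_rot: [[-0.994, -0.112, 0.005], [-0.112, 0.994, -0.0], [-0.005, -0.001, -1.0]]
wrist_force: [-0.1, 0.8, 12.6]
opening: 0.0182
grasp_force: 110.4
```

Run:
```python
from h import *
np.set_printoptions(precision=4,suppress=True)
s=env.state();print(s['wrist_force'],s['moment'],s['eef_pos'],s['opening'])
c,im=snap('wrist','w9');snap('scene','s9');im=im.astype(int); g=im[:,325].mean(1); d=np.diff(g); print([(int(i),int(d[i])) for i in np.nonzero(abs(d)>20)[0] if i>60])
for u in (230,260,390,410):
    col=im[:,u];m=(col.max(1)-col.min(1)<30)&(col.max(1)>110);r=np.nonzero(m[120:300])[0]+120;print(u,r.min() if len(r) else 0,r.max() if len(r) else 0)
print('rail pred',proj(c,(.675,-.034,.27)))
```

```text
[-0.0636  0.761  12.5853] [ 0.1213  0.07   -0.0313] [ 0.6879 -0.0327  0.3137] 0.01823459184201926
[(111, 65), (112, 60), (118, -27), (119, -110), (124, 41), (125, 24), (135, 21), (161, -31), (170, -24), (172, 52), (173, -26), (192, 42), (193, 31), (233, -50), (234, -43), (247, -20), (314, -25), (319, 22), (355, -39), (356, -23), (372, 29), (373, 53), (374, -21), (375, -109)]
230 217 241
260 216 243
390 216 243
410 216 243
rail pred [321.2792 227.2861]
```

The rail now carries it: 14 N straight up with almost no moment, at TCP height 0.314 (0.311 nominal when seated). I'll unload slightly, soften the grip, open and let the hook settle.

>>> jog_arm(plan="0 0 -0.003 0 0.005;0 0 -0.003 0 0.01;0 0 -0.003 0 0.022;0 0 -0.003 0 0.03;0 0 -0.003 0 0.045;0 0 -0.003 0 0.06;0 0 -0.003 0 0.06;0 0 -0.003 0 0.06;0 0 -0.003 0 0.06;0 0 -0.003 0 0.06", force=20)

```text
clock: 12.3
eef_pos: [0.6866, -0.0327, 0.3137]
eef_rot: [[-0.994, -0.112, 0.0], [-0.112, 0.994, 0.0], [-0.0, 0.0, -1.0]]
wrist_force: [-0.4, -0.1, 0.8]
opening: 0.0599
grasp_force: 0.0
```

Run:
```python
from h import *
np.set_printoptions(precision=4,suppress=True)
s=env.state();print(s['wrist_force'],s['eef_pos'],s['opening'])
for k in range(4):
    c,im=snap('wrist',f'w10{k}');im=im.astype(int); g=im[:,325].mean(1); d=np.diff(g); print([(int(i),int(d[i])) for i in np.nonzero(abs(d)>30)[0] if i>60])
X=np.array([.9936,.1131,0]);o=np.array([.675,-.034,.27])
for n,p in [('tipout',(-.027,-.102)),('tipin',(-.022,-.102)),('lugfront top',(-.007,.049)),('lugback',(.007,.049)),('lugbase',(-.007,.011))]: print(n,proj(c,o+p[0]*X+[0,0,p[1]]))
```

```text
[-0.3986 -0.1306  0.7541] [ 0.6866 -0.0327  0.3137] 0.05985664154935732
[(140, -48), (155, 56), (156, 62), (162, -99), (164, 45), (168, -59), (191, 45), (192, 35), (215, 37), (226, -64), (230, -73), (262, 37), (263, 34), (268, -66), (292, 50), (357, -46), (375, -32)]
[(140, -48), (162, 51), (168, -96), (169, -40), (170, 34), (191, 34), (192, 55), (214, 38), (215, 37), (226, -66), (229, -55), (258, 39), (268, -67), (288, 42), (289, 45), (357, -44), (375, -39)]
[(140, -42), (155, 34), (161, 31), (162, 52), (168, -122), (170, 30), (191, 38), (192, 52), (214, 35), (215, 39), (226, -60), (229, -55), (230, -31), (258, 36), (268, -68), (288, 42), (289, 44), (357, -43), (358, -31), (375, -35)]
[(140, -41), (155, 93), (156, 60), (161, -52), (162, -74), (163, 45), (168, -58), (191, 44), (192, 37), (215, 41), (226, -66), (230, -73), (263, 40), (268, -63), (292, 41), (293, 44), (357, -44)]
tipout [322.5054 148.5166]
tipin [322.5318 154.5783]
lugfront top [319.2964 264.5606]
lugback [319.5566 294.6928]
lugbase [320.6764 226.1377]
```

The hook has been released and hangs with the lug where predicted and only a small swing. I'll raise clear and locate the tote from the two views already taken.

>>> jog_arm(plan="0 0 -0.01 0 0.06;0 0 -0.025 0 0.07;0 0 -0.05 0 0.085;0 0 -0.08 0 0.085;0 0 -0.11 0 0.085;0 0 -0.11 0 0.085")

```text
clock: 13.1
eef_pos: [0.6881, -0.0328, 0.4307]
eef_rot: [[-0.994, -0.112, 0.009], [-0.112, 0.994, -0.0], [-0.009, -0.001, -1.0]]
wrist_force: [-0.3, 0.1, -0.1]
opening: 0.0852
grasp_force: 0.0
```

Run:
```python
from h import *
np.set_printoptions(precision=4,suppress=True)
t=load('top0');s=load('scene0')
a,ea=tri([(t,(408,187.4)),(s,(239.4,161.4))]);b,eb=tri([(t,(435,194.6)),(s,(228.6,140))]);print(a,ea,b,eb,np.linalg.norm(a-b))
d=a-b;yaw=np.arctan2(-d[0],d[1]);m=(a+b)/2;X=np.array([np.cos(yaw),np.sin(yaw),0]);print('yaw',np.degrees(yaw),'bail mid',m,'grip',m-.075*X)
print('grip from top',plane(t,(412.4,211),.05))
S=env.state();print(S['eef_pos'],S['eef_rot'],S['clock'])
```

```text
[ 0.5202 -0.2861  0.0989] [np.float64(2.529208014096402), np.float64(2.529208014096392)] [ 0.4931 -0.3743  0.1135] [np.float64(1.4138426889077478), np.float64(1.413842688907764)] 0.093359465028406
yaw -17.07747313850447 bail mid [ 0.5067 -0.3302  0.1062] grip [ 0.435  -0.3082  0.1062]
grip from top [ 0.4387 -0.3103  0.05  ]
[ 0.6881 -0.0328  0.4307] [[-0.9937 -0.1119  0.0092]
 [-0.1119  0.9937 -0.0005]
 [-0.0091 -0.0015 -1.    ]] 13.1
```

The tote's bail middle is near (0.507, -0.33), with z about 0.10 as expected, and its yaw is about -17°. I'll move the wrist over it for two close views.

>>> jog_arm(plan="0.02 -0.025 0.005 2.5 0.085;0.045 -0.055 0.01 5 0.085;0.07 -0.085 0.02 8 0.085;0.095 -0.118 0.04 11 0.085;0.12 -0.15 0.06 14 0.085;0.148 -0.183 0.08 17 0.085;0.175 -0.218 0.1 20 0.085;0.2 -0.25 0.12 22.5 0.085;0.22 -0.274 0.13 23.4 0.085;0.22 -0.274 0.13 23.4 0.085")

```text
clock: 14.1
eef_pos: [0.496, -0.3321, 0.2927]
eef_rot: [[-0.955, 0.296, -0.002], [0.296, 0.955, 0.0], [0.002, -0.0, -1.0]]
wrist_force: [0.9, 0.4, 0.6]
opening: 0.0853
grasp_force: 0.0
```

>>> jog_arm(plan="0 0 0 0 0.085;0 0 0 0 0.085")

```text
clock: 14.3
eef_pos: [0.4994, -0.3292, 0.2946]
eef_rot: [[-0.957, 0.291, 0.001], [0.291, 0.957, -0.0], [-0.001, -0.0, -1.0]]
wrist_force: [-0.3, 0.6, 0.6]
opening: 0.085
grasp_force: 0.0
```

```bash
cat > tote.py <<'E'
from h import *
np.set_printoptions(precision=2,suppress=True)
def feats(f,guess,yaw):
    c=load(f);im=cv2.imread(f'pics/{f}.png');h=cv2.cvtColor(im,cv2.COLOR_BGR2HSV).astype(int)
    # steel bail: low saturation
    m=((h[:,:,1]<50)&(h[:,:,2]>90)).astype(np.uint8); m[260:]=0
    n,l,st,ce=cv2.connectedComponentsWithStats(m)
    print(f,'steel',[(st[i].tolist(),ce[i].round(0).tolist()) for i in range(1,n) if st[i,4]>60])
    print(' pred bail mid',proj(c,guess),'ends',[proj(c,guess+k*np.array([-np.sin(yaw),np.cos(yaw),0])) for k in (-.045,.045)], 'grip',proj(c,guess-.073*np.array([np.cos(yaw),np.sin(yaw),0])+[0,0,-.045]))
    p=((h[:,:,1]<130)&(h[:,:,1]>=45)&(h[:,:,2]>120)).astype(np.uint8);p[260:]=0
    n,l,st,ce=cv2.connectedComponentsWithStats(p)
    print(' ply',[(st[i].tolist(),) for i in range(1,n) if st[i,4]>300])
    return c,h
E
python3 - <<'E'
from tote import *
S=env.state();print(S['eef_pos'],S['eef_rot'].round(3).tolist())
snap('wrist','v1'); c,h=feats('v1',np.array([.507,-.33,.1]),np.radians(-17))
g=proj(c,np.array([.436,-.309,.055])).astype(int); print('HSV around grip',g); print(h[g[1]-24:g[1]+30:9,g[0]-36:g[0]+37:9].tolist())
E
```

```text
[ 0.5  -0.33  0.29] [[-0.957, 0.291, 0.001], [0.291, 0.957, -0.0], [-0.001, -0.0, -1.0]]
v1 steel [([207, 83, 46, 76, 1783], [228.0, 120.0]), ([278, 165, 97, 27, 871], [324.0, 185.0])]
 pred bail mid [324.61 186.62] ends [array([280.05, 186.58]), array([369.16, 186.66])] grip [324.72 109.03]
 ply [([544, 22, 96, 131, 5361],), ([114, 61, 104, 51, 621],), ([289, 128, 75, 56, 3490],), ([42, 150, 47, 59, 444],), ([293, 190, 71, 30, 1556],)]
HSV around grip [324 108]
[[[12, 180, 166], [13, 176, 188], [13, 177, 182], [13, 178, 176], [13, 180, 181], [13, 178, 181], [13, 177, 193], [13, 179, 182], [14, 179, 191]], [[13, 173, 187], [13, 178, 189], [13, 177, 189], [13, 177, 177], [13, 179, 138], [14, 182, 196], [13, 178, 195], [13, 174, 186], [13, 175, 181]], [[14, 175, 175], [13, 178, 181], [13, 186, 125], [12, 175, 124], [13, 183, 173], [13, 176, 177], [13, 180, 187], [13, 175, 179], [14, 182, 179]], [[12, 181, 120], [13, 178, 113], [13, 177, 115], [12, 180, 123], [13, 179, 179], [14, 174, 186], [13, 181, 178], [13, 179, 175], [13, 171, 192]], [[12, 183, 120], [13, 183, 117], [12, 174, 117], [12, 179, 114], [13, 173, 200], [13, 178, 176], [13, 176, 185], [13, 176, 196], [13, 180, 193]], [[13, 182, 109], [17, 119, 126], [16, 121, 126], [16, 116, 103], [13, 182, 177], [17, 120, 170], [17, 124, 171], [17, 120, 194], [17, 112, 214]]]
```

The bail appears as a steel component spanning columns 278–375, right at the predicted spot with its middle at (324.6, 186.6). I'll take a second, shifted and lower view to triangulate it.

>>> jog_arm(plan="0.01 0.03 0.02 0 0.085;0.02 0.05 0.04 0 0.085;0.02 0.05 0.04 0 0.085;0.02 0.05 0.04 0 0.085;0.02 0.05 0.04 0 0.085")

```text
clock: 14.85
eef_pos: [0.4953, -0.2764, 0.2549]
eef_rot: [[-0.957, 0.291, 0.002], [0.291, 0.957, -0.001], [-0.002, -0.001, -1.0]]
wrist_force: [0.2, 0.4, 0.1]
opening: 0.0852
grasp_force: 0.0
```

```bash
cat >> tote.py <<'E'
def bail(f,pred):
    c=load(f);h=cv2.cvtColor(cv2.imread(f'pics/{f}.png'),cv2.COLOR_BGR2HSV).astype(int)
    m=((h[:,:,1]<60)&(h[:,:,2]>80)).astype(np.uint8);n,l,st,ce=cv2.connectedComponentsWithStats(m)
    u,v=np.round(proj(c,pred)).astype(int); lab=np.bincount(l[v-12:v+13,u-20:u+21].ravel(),minlength=n);lab[0]=0;i=lab.argmax()
    x,y,w,hh,A=st[i];cols=np.arange(x+12,x+w-12);mid=np.array([np.nonzero(l[:,q]==i)[0].mean() for q in cols]);th=np.array([(l[:,q]==i).sum() for q in cols])
    ok=np.abs(th-np.median(th))<=2;k,b0=np.polyfit(cols[ok],mid[ok],1)
    rowband=[q for q in range(x,x+w) if any(l[int(k*q+b0)+d,q]==i for d in (-1,0,1))]
    L,R=min(rowband)-.5,max(rowband)+.5
    print(f,st[i],'slope',k,'thick',np.median(th),'L',L,k*L+b0,'R',R,k*R+b0); return c,(L,k*L+b0),(R,k*R+b0)
E
python3 - <<'E'
from tote import *
np.set_printoptions(precision=4,suppress=True)
snap('wrist','v2');S=env.state();print(S['eef_pos'],S['eef_rot'].round(4).tolist())
P=np.array([.507,-.33,.1])
c1,l1,r1=bail('v1',P);c2,l2,r2=bail('v2',P)
a,ea=tri([(c1,l1),(c2,l2)]);b,eb=tri([(c1,r1),(c2,r2)])
print('R end(-y side?)',a,ea,b,eb,np.linalg.norm(a-b));d=b-a;d*=np.sign(d[1]);yaw=np.arctan2(-d[0],d[1]);m=(a+b)/2
X=np.array([np.cos(yaw),np.sin(yaw),0]);print('yaw',np.degrees(yaw),'mid',m,'grip',m-.073*X)
for c,l,r in ((c1,l1,r1),(c2,l2,r2)):
    p,q=plane(c,l,.1),plane(c,r,.1);e=q-p;print((p+q)/2,np.degrees(np.arctan2(-e[0],e[1])),np.linalg.norm(e))
E
```

```text
[ 0.4951 -0.2766  0.2549] [[-0.9565, 0.2917, 0.0019], [0.2917, 0.9565, -0.0012], [-0.0022, -0.0006, -1.0]]
v1 [278 165  97  27 935] slope -0.02117050126848048 thick 8.0 L 277.5 187.68021170501265 R 374.5 185.62667308197007
v2 [ 219  189  107   36 1245] slope -0.02399615081795121 thick 9.0 L 218.5 220.5183404776484 R 325.5 217.95075234012762
R end(-y side?) [ 0.494  -0.3756  0.1011] [np.float64(0.06968580181603007), np.float64(0.06968580181598541)] [ 0.5203 -0.2816  0.1007] [np.float64(0.14090228189341653), np.float64(0.1409022818934731)] 0.0976068824805537
yaw -15.632954636145756 mid [ 0.5072 -0.3286  0.1009] grip [ 0.4369 -0.309   0.1009]
[ 0.5074 -0.3287  0.1   ] -15.684248554946095 0.09800183212836393
[ 0.5074 -0.3289  0.1   ] -15.438058091377192 0.09789040573809518
```

The bail is measured as middle (0.5072, -0.3287, 0.1009), length 98 mm (90 + 8 expected) and yaw -15.6°. I'll go over the grip with narrow fingers, pinching 78 mm in front of the origin. I'll also check the hammer's distance.

>>> jog_arm(plan="0.025 -0.024 0.02 -0.7 0.06;0.0512 -0.0481 0.05 -1.4 0.05;0.0512 -0.0481 0.09 -1.4 0.042;0.0512 -0.0481 0.125 -1.4 0.042;0.0512 -0.0481 0.135 -1.4 0.042;0.0512 -0.0481 0.135 -1.4 0.042;0.0512 -0.0481 0.135 -1.4 0.042")

```text
clock: 15.6
eef_pos: [0.4322, -0.3078, 0.1201]
eef_rot: [[-0.963, 0.268, 0.002], [0.268, 0.963, -0.001], [-0.002, -0.001, -1.0]]
wrist_force: [0.2, -0.5, 1.1]
opening: 0.0418
grasp_force: 0.0
```

Run:
```python
from h import *
np.set_printoptions(precision=4,suppress=True)
t=load('top0')
print('hammer',[plane(t,p,.02) for p in ((432,222),(440,209),(452,207))])
S=env.state();T=S['eef_pos'];yaw=np.radians(-15.6);X=np.array([np.cos(yaw),np.sin(yaw),0]);Y=np.array([-np.sin(yaw),np.cos(yaw),0])
o=np.array([.5072,-.3287,0]);print(T,'in tote frame',(T-o)@X,(T-o)@Y,np.degrees(np.arctan2(-S['eef_rot'][0,1],S['eef_rot'][1,1])),S['opening'])
```

```text
hammer [array([ 0.4   , -0.3886,  0.02  ]), array([ 0.4475, -0.4188,  0.02  ]), array([ 0.4548, -0.4629,  0.02  ])]
[ 0.4322 -0.3078  0.1201] in tote frame -0.07784607355924153 -8.203783266468381e-05 -15.572077464274187 0.0417943194834566
```

The hammer is over 80 mm away and the alignment is within 0.2 mm, so I'll go down and pinch.

>>> jog_arm(plan="0 0 0.025 0 0.042;0 0 0.05 0 0.042;0 0 0.07 0 0.042;0 0 0.076 0 0.042;0 0 0.076 0 0.042;0 0 0.076 0 0.012;0 0 0.076 0 0.005;0 0 0.076 0 0.005;0 0 0.076 0 0.005;0 0 0.076 0 0.005", force=120)

```text
clock: 16.6
eef_pos: [0.4321, -0.3078, 0.0443]
eef_rot: [[-0.963, 0.268, 0.002], [0.268, 0.963, -0.002], [-0.003, -0.001, -1.0]]
wrist_force: [-1.1, 0.3, 7.2]
opening: 0.0131
grasp_force: 116.7
```

>>> jog_arm(plan="0 0 -0.002 0 0.005;0 0 -0.005 0 0.005;0 0 -0.01 0 0.005;0 0 -0.015 0 0.005;0 0 -0.02 0 0.005;0 0 -0.02 0 0.005;0 0 -0.02 0 0.005")

```text
clock: 17.3
eef_pos: [0.4311, -0.3071, 0.0629]
eef_rot: [[-0.963, 0.269, 0.0], [0.269, 0.963, -0.0], [-0.0, -0.0, -1.0]]
wrist_force: [-0.7, 0.7, -2.7]
opening: 0.0124
grasp_force: 116.7
```

```bash
cat >> tote.py <<'E'
def tilt(f,T,R,z0=.1009):
    # bail seen from wrist with tool yaw = tote yaw: solve drop angle about grasp pt from row of crossbar
    from scipy.optimize import brentq
    c=load(f);X=-R[:,0]; g=T+R[:,2]*.006
    rel=lambda th,dx=.078,dz=.0629:(dx*np.cos(th)-0*dz+dz*np.sin(th), dz*np.cos(th)-dx*np.sin(th))
    pt=lambda th:g+rel(th)[0]*X+np.array([0,0,rel(th)[1]])
    c,l,r=bail(f,pt(0.));row=(l[1]+r[1])/2
    fn=lambda th:proj(c,pt(th))[1]-row
    th=brentq(fn,-.6,.6);print('pred row0',proj(c,pt(0.)),'seen',(l[0]+r[0])/2,row,'droop deg',np.degrees(th),'bail at',pt(th)); return th,pt(th)
E
python3 - <<'E'
from tote import *
np.set_printoptions(precision=4,suppress=True)
S=env.state();snap('wrist','v3');T=np.array(S['eef_pos']);R=np.array(S['eef_rot']);print(T,S['opening'],S['grasp_force'],S['wrist_force'],S['moment'])
tilt('v3',T,R)
E
```

```text
[ 0.4311 -0.3071  0.0629] 0.012437161776818795 116.72232270240784 [-0.7448  0.7165 -2.7483] [ 0.0216  0.233  -0.0372]
v3 [     0      0    640    400 247975] slope -3.298469657003709e-06 thick 400.0 L -0.5 199.49921143737663 R 639.5 199.49710041679614Traceback (most recent call last):
  File "<stdin>", line 4, in <module>
  File "tote.py", line 31, in tilt
    th=brentq(fn,-.6,.6);print('pred row0',proj(c,pt(0.)),'seen',(l[0]+r[0])/2,row,'droop deg',np.degrees(th),'bail at',pt(th)); return th,pt(th)
    r = _zeros._brentq(f, a, b, xtol, rtol, maxiter, args, full_output, disp)
ValueError: f(a) and f(b) must have different signs
```

It grips at 117 N, with 2.7 N of weight and a 0.23 N·m moment, so the tote is fully carried. The fingers hide the bail from the wrist camera, so I'll lift gently and check the droop with the fixed cameras.

>>> jog_arm(plan="0 0 -0.003 0 0.005;0 0 -0.009 0 0.005;0 0 -0.018 0 0.005;0 0 -0.03 0 0.005;0 0 -0.044 0 0.005;0 0 -0.058 0 0.005;0 0 -0.07 0 0.005;0 0 -0.08 0 0.005;0 0 -0.087 0 0.005;0 0 -0.09 0 0.005")

```text
clock: 18.35
eef_pos: [0.4313, -0.3071, 0.1535]
eef_rot: [[-0.963, 0.268, 0.001], [0.268, 0.963, -0.001], [-0.001, -0.0, -1.0]]
wrist_force: [-0.6, -0.1, -3.3]
opening: 0.0123
grasp_force: 116.7
```

```bash
cat > droop.py <<'E'
from h import *
np.set_printoptions(precision=4,suppress=True)
def steel(f,c,uv,w=26):
    h=cv2.cvtColor(cv2.imread(f'pics/{f}.png'),cv2.COLOR_BGR2HSV).astype(int)
    m=((h[:,:,1]<75)&(h[:,:,2]>85)).astype(np.uint8);u,v=np.round(uv).astype(int)
    k=np.zeros_like(m);k[v-w:v+w,u-w:u+w]=1;m&=k;n,l,st,ce=cv2.connectedComponentsWithStats(m);return n,l,st,ce
def run(tag,off=.078,gz=.0569):
    S=env.state();T=np.array(S['eef_pos']);R=np.array(S['eef_rot']);X=-R[:,0];Y=R[:,1]
    B=T+off*X+[0,0,gz];print('TCP',T,'expected bail',B,'wf',S['wrist_force'])
    for n in ('scene','top'):
        c,_=snap(n,n+tag); e=[proj(c,B+k*Y) for k in (-.045,.045)]
        print(n,'pred mid',proj(c,B),'ends',e[0],e[1])
        N,l,st,ce=steel(n+tag,c,proj(c,B))
        for i in range(1,N):
            if st[i,4]>12:
                ys,xs=np.nonzero(l==i);v=cv2.fitLine(np.float32(np.c_[xs,ys]),cv2.DIST_HUBER,0,.01,.01).ravel();print('  comp',st[i],'cen',ce[i],'dir',v[:2])
E
python3 -c "
from droop import *
run('d1')"
```

```text
TCP [ 0.4313 -0.3071  0.1535] expected bail [ 0.5064 -0.3281  0.2105] wf [-0.5999 -0.0756 -3.3431]
scene pred mid [228.7477 128.8595] ends [223.1895 119.8419] [234.5032 138.1971]
  comp [240 103  15   3  28] cen [246.5    103.5357] dir [ 0.9992 -0.0404]
  comp [221 120  19  35 154] cen [230.0974 135.2273] dir [0.444 0.896]
top pred mid [429.8574 187.4247] ends [443.5271 191.2145] [416.1979 183.6378]
  comp [447 161   9   8  61] cen [451.5574 164.0984] dir [0.7941 0.6078]
  comp [417 177  39  36 868] cen [440.4101 199.0576] dir [ 0.8036 -0.5952]
  comp [410 182  22   7  58] cen [420.3276 184.7931] dir [0.9901 0.1401]
  comp [405 205   9   3  17] cen [409.2353 206.1176] dir [0.9958 0.0912]
```

```bash
cat >> droop.py <<'E'
def prof(tag,off=.078,gz=.0569):
    S=env.state();T=np.array(S['eef_pos']);R=np.array(S['eef_rot']);X=-R[:,0];Y=R[:,1];B=T+off*X+[0,0,gz]
    c=load('scene'+tag);p=proj(c,B);N,l,st,ce=steel('scene'+tag,c,p)
    d=[(np.hypot(*(ce[i]-p)),i) for i in range(1,N) if st[i,4]>60];i=min(d)[1];x,y,w,h,A=st[i]
    rows=[(r,np.nonzero(l[r]==i)[0]) for r in range(y,y+h)];print('rows',[(r,int(q.min()),int(q.max())) for r,q in rows])
    # axis points on crossbar upper 12 rows -> plane through tote axis: solve (x,z) at mid by line/plane
    for th in (-5,0,5,10,15):
        t=np.radians(th);b=T+[0,0,-.006]+(off*np.cos(t)+(gz+.006)*np.sin(t))*X+np.array([0,0,(gz+.006)*np.cos(t)-off*np.sin(t)])
        leg=b+.045*Y-.03*np.sin(t)*X-[0,0,.03*np.cos(t)]
        print(th,'ends',proj(c,b-.045*Y),proj(c,b+.045*Y),'leg-30mm',proj(c,leg))
E
python3 -c "
from droop import *
prof('d1')"
```

```text
rows [(120, 221, 224), (121, 221, 224), (122, 222, 225), (123, 222, 226), (124, 223, 226), (125, 223, 227), (126, 223, 227), (127, 224, 228), (128, 224, 229), (129, 224, 229), (130, 224, 230), (131, 225, 230), (132, 225, 231), (133, 225, 232), (134, 226, 233), (135, 230, 233), (136, 230, 234), (137, 230, 234), (138, 231, 235), (139, 232, 235), (140, 232, 235), (141, 233, 235), (142, 233, 236), (143, 234, 236), (144, 234, 236), (145, 234, 236), (146, 234, 236), (147, 235, 236), (148, 235, 237), (149, 235, 237), (150, 236, 238), (151, 236, 238), (152, 236, 238), (153, 236, 239), (154, 236, 239)]
-5 ends [224.555  117.8043] [235.9459 136.1344] leg-30mm [236.94   143.0804]
0 ends [223.285 119.978] [234.5941 138.326 ] leg-30mm [236.393  144.9107]
5 ends [222.2295 122.1777] [233.4598 140.5362] leg-30mm [236.04   146.7077]
10 ends [221.3956 124.3839] [232.5507 142.745 ] leg-30mm [235.8816 148.4566]
15 ends [220.788  126.5771] [231.872  144.9332] leg-30mm [235.9166 150.1437]
```

The droop is only about 2–3°. Next I'll check how the hook hangs, whether it is vertical and still, from the scene camera using the known hook plane.

```bash
cat > hookm.py <<'E'
from h import *
np.set_printoptions(precision=4,suppress=True)
X=np.array([.9936,.1131,0]);Y=np.array([-.1131,.9936,0]);O=np.array([.675,-.034,.27])
def hp(s,uv,off=0):
    o,d=ray(s,uv);k=((O+off*Y-o)@Y)/(d@Y);p=o+k*d;return np.array([(p-O)@X,p[2]-O[2]])
def hook(f):
    s=load(f);h=cv2.cvtColor(cv2.imread(f'pics/{f}.png'),cv2.COLOR_BGR2HSV).astype(int)
    m=((h[:,:,1]<75)&(h[:,:,2]>85));W=lambda x,z,y=0:proj(s,O+x*X+y*Y+[0,0,z])
    for n,p in [('tipR',(-.0245,-.102,.01)),('tipL',(-.0245,-.102,-.01)),('bottomR',(0,-.124,.01)),('frontlowR',(-.025,-.11,.01)),('lugtopR',(0,.049,.01)),('lugtopL',(0,.049,-.01))]: print(n,W(*p))
    t=W(-.0245,-.102).astype(int)
    for r in range(t[1]-10,t[1]+26,2):
        q=np.nonzero(m[r,t[0]-22:t[0]+16])[0]+t[0]-22; print(r,q.min() if len(q) else '-',q.max() if len(q) else '-',len(q),end=' | ')
    print()
    l=W(0,.049).astype(int)
    for r in range(l[1]-8,l[1]+10,2):
        q=np.nonzero(m[r,l[0]-14:l[0]+14])[0]+l[0]-14; print(r,q.min() if len(q) else '-',q.max() if len(q) else '-',len(q),end=' | ')
    print()
E
python3 -c "
from hookm import *
hook('scened1')
import numpy as np
env.read_camera('top')
snap('scene','h2');a=cv2.imread('pics/scened1.png').astype(int);b=cv2.imread('pics/h2.png').astype(int);s=load('h2');t=proj(s,O-[0,0,.08]).astype(int);D=abs(a-b)[t[1]-40:t[1]+30,t[0]-30:t[0]+40].max(2);print('moved px',(D>30).sum())
"
```

```text
tipR [259.1144 222.7089]
tipL [253.8131 218.9088]
bottomR [254.1899 232.7431]
frontlowR [259.6268 224.0456]
lugtopR [243.7616 197.9759]
lugtopL [237.8217 193.8153]
210 235 253 19 | 212 235 256 21 | 214 235 259 25 | 216 237 261 25 | 218 239 264 21 | 220 241 267 22 | 222 240 270 26 | 224 240 271 26 | 226 241 271 23 | 228 243 271 19 | 230 245 271 13 | 232 247 253 7 | 234 - - 0 | 236 - - 0 | 238 - - 0 | 240 - - 0 | 242 - - 0 | 244 - - 0 | 
187 - - 0 | 189 - - 0 | 191 226 226 1 | 193 226 229 4 | 195 226 240 12 | 197 226 242 17 | 199 227 247 21 | 201 231 250 20 | 203 233 252 20 | 
moved px 0
```

The hook is perfectly still. Its bottom (row 232, columns 247–253) and lug top (row 195) match an upright hook within a pixel or so. Before transport I'll check the clearance behind the rail, since a wooden block stands there.

Run:
```python
from hookm import *
t=load('top0')
for n,uv,z in [('block near L',(290,106),.0),('near R',(349,110),.0),('near R z.05',(349,110),.05),('near mid',(320,108),.03),('jar',(378,110),.03),('cyl',(302,195),.08),('cyl0',(302,186),.08),('tray near',(333,178),.04)]:
    p=plane(t,uv,z);print(n,p,'rail frame',(p-O)@X,(p-O)@Y)
h=cv2.cvtColor(cv2.imread('pics/top0.png'),cv2.COLOR_BGR2HSV).astype(int)
p=((h[:,:,1]<150)&(h[:,:,2]>100)).astype(np.uint8);p[:80]=0;p[128:]=0;p[:,:265]=0;p[:,360:]=0
n,l,st,ce=cv2.connectedComponentsWithStats(p);print([st[i].tolist() for i in range(1,n) if st[i,4]>60])
```

```text
block near L [0.8359 0.1328 0.    ] rail frame 0.17877195015000116 0.14751455070976877
near R [ 0.8211 -0.089   0.    ] rail frame 0.1389297909855246 -0.07119523650530432
near R z.05 [ 0.8057 -0.0849  0.05  ] rail frame 0.12412268921227672 -0.06538821635344029
near mid [0.8191 0.0202 0.03  ] rail frame 0.14935441067673008 0.03757663105242964
jar [ 0.8121 -0.1935  0.03  ] rail frame 0.11816394376053552 -0.17394374057608109
cyl [0.4933 0.0837 0.08  ] rail frame -0.16718789020215308 0.1374441815089942
cyl0 [0.525  0.0837 0.08  ] rail frame -0.1356896547551775 0.13394662548229855
tray near [ 0.5586 -0.0267  0.04  ] rail frame -0.11484017103111122 0.020382268589761277
[[285, 83, 65, 27, 1107]]
```

>>> jog_arm(plan="0 0.002 -0.002 -0.4 0.005;-0.001 0.007 -0.005 -1.2 0.005;-0.002 0.015 -0.01 -2.4 0.005;-0.003 0.027 -0.014 -4 0.005;-0.005 0.041 -0.018 -5.6 0.005;-0.006 0.057 -0.02 -7.4 0.005;-0.007 0.074 -0.02 -9.2 0.005;-0.008 0.09 -0.02 -11 0.005;-0.009 0.104 -0.02 -12.4 0.005;-0.01 0.115 -0.02 -13.4 0.005")

```text
clock: 19.55
eef_pos: [0.4721, -0.1974, 0.1729]
eef_rot: [[-0.999, 0.035, 0.0], [0.035, 0.999, 0.0], [-0.0, 0.0, -1.0]]
wrist_force: [0.3, 0.9, -3.2]
opening: 0.0128
grasp_force: 117.0
```

The space behind the rail is clear, with the block at least 124 mm back against 60 mm for the tote's tail. Continuing to the front of the hook.

>>> jog_arm(plan="0 0.003 0 -0.2 0.005;-0.001 0.011 0 -0.7 0.005;-0.003 0.023 0 -1.5 0.005;-0.004 0.039 0 -2.5 0.005;-0.006 0.056 0 -3.5 0.005;-0.008 0.073 0 -4.5 0.005;-0.01 0.09 0 -5.6 0.005;-0.012 0.106 0 -6.6 0.005;-0.013 0.12 0 -7.4 0.005;-0.014 0.131 0 -8 0.005")

```text
clock: 20.55
eef_pos: [0.4905, -0.0675, 0.1727]
eef_rot: [[-0.995, -0.102, -0.0], [-0.102, 0.995, 0.0], [0.0, 0.0, -1.0]]
wrist_force: [0.7, 0.1, -2.2]
opening: 0.0128
grasp_force: 117.1
```

>>> jog_arm(plan="0 0.007 0 -0.3 0.005;0 0.0115 0.004 -0.45 0.005;0 0.0115 0.01 -0.45 0.005;0 0.0115 0.017 -0.45 0.005;0 0.0115 0.024 -0.45 0.005;0 0.0115 0.03 -0.45 0.005;0 0.0115 0.031 -0.45 0.005;0 0.0115 0.031 -0.45 0.005")

```text
clock: 21.35
eef_pos: [0.4892, -0.0572, 0.1413]
eef_rot: [[-0.994, -0.109, -0.001], [-0.109, 0.994, 0.0], [0.001, 0.0, -1.0]]
wrist_force: [0.1, 0.3, -2.3]
opening: 0.0125
grasp_force: 117.0
```

Run:
```python
from droop import *
import hookm as k
run('d2');prof('d2')
T=np.array(env.state()['eef_pos']);print('TCP rail frame',(T-k.O)@k.X,(T-k.O)@k.Y,T[2]-.27,env.state()['eef_rot'].round(4).tolist())
```

```text
TCP [ 0.4892 -0.0572  0.1413] expected bail [ 0.5668 -0.0487  0.1982] wf [ 0.1153  0.3377 -2.3464]
scene pred mid [274.9834 194.2205] ends [263.1372 186.2006] [287.1642 202.4669]
  comp [261 185  29  35 211] cen [276.5118 198.9479] dir [0.7714 0.6363]
  comp [249 200  18  20 154] cen [254.1494 212.2013] dir [0.5519 0.8339]
top pred mid [341.7933 169.108 ] ends [355.6774 167.6101] [327.8966 170.6073]
  comp [334 143   8   6  38] cen [337.1842 145.5263] dir [0.8292 0.5589]
  comp [ 324  163   44   32 1217] cen [346.0074 180.152 ] dir [0.9995 0.0307]
rows [(185, 262, 262), (186, 261, 264), (187, 261, 265), (188, 261, 267), (189, 261, 268), (190, 262, 270), (191, 262, 271), (192, 262, 273), (193, 263, 275), (194, 263, 277), (195, 263, 279), (196, 264, 280), (197, 264, 281), (198, 264, 283), (199, 264, 284), (200, 279, 286), (201, 280, 287), (202, 282, 288), (203, 283, 288), (204, 284, 288), (205, 285, 288), (206, 285, 288), (207, 285, 288), (208, 286, 288), (209, 286, 288), (210, 286, 288), (211, 286, 288), (212, 286, 289), (213, 286, 289), (214, 286, 289), (215, 287, 289), (216, 287, 289), (217, 287, 289), (218, 287, 289), (219, 288, 289)]
-5 ends [264.1217 183.5049] [288.2602 199.7494] leg-30mm [288.4432 206.2605]
0 ends [263.0293 186.1689] [287.071  202.4442] leg-30mm [287.887  208.2849]
5 ends [262.1064 188.7815] [286.0424 205.0763] leg-30mm [287.4785 210.2013]
10 ends [261.3599 191.319 ] [285.1823 207.6219] leg-30mm [287.2194 211.9942]
15 ends [260.7946 193.7589] [284.4967 210.0584] leg-30mm [287.11 213.65]
TCP rail frame -0.18686541867294104 -0.0020797323426964102 -0.12818919809415896 [[-0.994, -0.1091, 0.0003], [-0.1091, 0.994, -0.0], [-0.0003, -0.0001, -1.0]]
```

The droop is about 1°. The bar is 43 mm above the seat height, 108 mm in front of the rail and 2 mm off sideways. Now in over the front tip.

>>> jog_arm(plan="-0.002 0 0 0 0.005;-0.007 0.001 0 0 0.005;-0.015 0.002 0 0 0.005;-0.025 0.002 0 0 0.005;-0.036 0.002 0 0 0.005;-0.047 0.002 0 0 0.005;-0.057 0.002 0 0 0.005;-0.065 0.002 0 0 0.005;-0.07 0.002 0 0 0.005;-0.07 0.002 0 0 0.005")

```text
clock: 22.45
eef_pos: [0.5594, -0.0474, 0.1416]
eef_rot: [[-0.994, -0.109, 0.0], [-0.109, 0.994, -0.0], [-0.0, -0.0, -1.0]]
wrist_force: [-1.2, -0.5, -3.0]
opening: 0.0127
grasp_force: 117.0
```

>>> jog_arm(plan="-0.002 0 0 0 0.005;-0.007 0 0 0 0.005;-0.014 0 0 0 0.005;-0.021 0 0 0 0.005;-0.027 0 0 0 0.005;-0.031 0 0 0 0.005;-0.0325 0 0 0 0.005;-0.0325 0 0 0 0.005;-0.0325 0 0 0 0.005")

```text
clock: 23.35
eef_pos: [0.5908, -0.0439, 0.1416]
eef_rot: [[-0.994, -0.109, -0.0], [-0.109, 0.994, 0.0], [0.0, 0.0, -1.0]]
wrist_force: [0.0, 0.3, -1.9]
opening: 0.0126
grasp_force: 117.0
```

Run:
```python
from droop import *
import hookm as k
S=env.state();T=np.array(S['eef_pos']);print('TCP rail frame',(T-k.O)@k.X,(T-k.O)@k.Y,T[2]-.27,S['wrist_force'],S['moment'],S['eef_rot'][:,2])
run('d3')
```

```text
TCP rail frame -0.0848037267915364 -0.00031106451181046706 -0.12842100675404797 [ 0.008   0.321  -1.8549] [-0.0293  0.2342  0.0212] [-0.0004  0.     -1.    ]
TCP [ 0.5908 -0.0439  0.1416] expected bail [ 0.6683 -0.0354  0.1984] wf [ 0.008   0.321  -1.8549]
scene pred mid [250.1909 219.3836] ends [238.206 210.675] [262.5285 228.3484]
  comp [224 193  52  52 960] cen [248.9479 215.7719] dir [0.6982 0.7159]
  comp [271 214   4   6  13] cen [272.0769 216.8462] dir [0.4074 0.9133]
top pred mid [337.5619 137.9064] ends [351.3849 136.4248] [323.7264 139.3893]
  comp [ 312  122   52   42 1668] cen [340.946  143.2986] dir [0.9185 0.3955]
```

No contact, and the bar is straight over the seat at x -6 mm. Lowering now.

>>> jog_arm(plan="0 0 0.002 0 0.005;0 0 0.006 0 0.005;0 0 0.011 0 0.005;0 0 0.017 0 0.005;0 0 0.023 0 0.005;0 0 0.029 0 0.005;0 0 0.033 0 0.005;0 0 0.035 0 0.005;0 0 0.035 0 0.005")

```text
clock: 24.35
eef_pos: [0.5909, -0.0439, 0.1063]
eef_rot: [[-0.994, -0.109, -0.0], [-0.109, 0.994, 0.0], [0.0, 0.0, -1.0]]
wrist_force: [0.3, 0.4, -2.5]
opening: 0.0123
grasp_force: 117.0
```

>>> jog_arm(plan="0 0 0.002 0 0.005;0 0 0.004 0 0.005;0 0 0.004 0 0.005;0 0 0.004 0 0.005")

```text
clock: 24.75
eef_pos: [0.5911, -0.0439, 0.1027]
eef_rot: [[-0.994, -0.109, 0.0], [-0.109, 0.994, -0.0], [-0.0, -0.0, -1.0]]
wrist_force: [-0.8, 0.2, -3.0]
opening: 0.0128
grasp_force: 117.0
```

>>> jog_arm(plan="0 0 0.001 0 0.005;0 0 0.002 0 0.005;0 0 0.003 0 0.005;0 0 0.003 0 0.005")

```text
clock: 25.15
eef_pos: [0.5914, -0.0439, 0.0998]
eef_rot: [[-0.994, -0.109, 0.001], [-0.109, 0.994, -0.0], [-0.001, -0.0, -1.0]]
wrist_force: [-0.5, -0.6, -1.1]
opening: 0.013
grasp_force: 117.2
```

>>> jog_arm(plan="0 0 0.001 0 0.005;0 0 0.002 0 0.005;0 0 0.003 0 0.005;0 0 0.003 0 0.005")

```text
clock: 25.55
eef_pos: [0.5934, -0.044, 0.0984]
eef_rot: [[-0.994, -0.109, 0.005], [-0.109, 0.994, -0.0], [-0.005, -0.001, -1.0]]
wrist_force: [1.8, 0.7, 9.1]
opening: 0.0128
grasp_force: 118.9
```

The bar is seated: contact force is +11 N at TCP height 0.0984 (predicted 0.0985). A bar caught on the tip would have stopped about 18 mm higher. I'll unload a little and open in small steps.

>>> jog_arm(plan="0 0 -0.001 0 0.005;0 0 -0.002 0 0.005;0 0 -0.002 0 0.013;0 0 -0.002 0 0.015;0 0 -0.002 0 0.017;0 0 -0.002 0 0.02;0 0 -0.002 0 0.024;0 0 -0.002 0 0.03;0 0 -0.002 0 0.036;0 0 -0.002 0 0.04", force=20)

```text
clock: 26.55
eef_pos: [0.591, -0.0439, 0.0987]
eef_rot: [[-0.994, -0.109, -0.0], [-0.109, 0.994, 0.0], [0.0, 0.0, -1.0]]
wrist_force: [-0.3, -0.8, 0.3]
opening: 0.0402
grasp_force: 0.0
```

>>> jog_arm(plan="0 0 -0.002 0 0.044;0 0 -0.002 0 0.044;0 0 -0.002 0 0.044;0 0 -0.002 0 0.044;0 0 -0.002 0 0.044")

```text
clock: 27.05
eef_pos: [0.591, -0.0439, 0.1007]
eef_rot: [[-0.994, -0.109, -0.0], [-0.109, 0.994, -0.0], [0.0, -0.0, -1.0]]
wrist_force: [0.2, 0.1, 1.0]
opening: 0.0442
grasp_force: 0.0
```

```bash
cat > fin.py <<'E'
from droop import *
import hookm as k
def bailscene(f):
    c=load(f);h=cv2.cvtColor(cv2.imread(f'pics/{f}.png'),cv2.COLOR_BGR2HSV).astype(int);m=((h[:,:,1]<75)&(h[:,:,2]>85))
    W=lambda x,y,z:proj(c,k.O+x*k.X+y*k.Y+[0,0,z])
    print('pred ends',W(0,-.045,-.116),W(0,.045,-.116),'leg30',W(0,.045,-.146),'hook bottomR',W(0,.01,-.124))
    e=W(0,.045,-.116).astype(int)
    print([(r,*(lambda q:(int(q.min()),int(q.max())) if len(q) else ())(np.nonzero(m[r,e[0]-12:e[0]+10])[0]+e[0]-12)) for r in range(e[1]-8,e[1]+16,2)])
E
python3 - <<'E'
from fin import *
S=env.state();print(S['wrist_force'],S['opening'],S['eef_pos'],S['clock'])
snap('scene','f0');bailscene('f0');P=[]
for i in range(6):
    c,im=snap('scene',f'g{i}');P.append(im.astype(int));env.read_camera('top')
u=proj(c,k.O-[0,0,.15]).astype(int)
print('motion',[int((abs(P[i]-P[0])[u[1]-50:u[1]+50,u[0]-50:u[0]+50].max(2)>40).sum()) for i in range(6)])
E
```

```text
[0.1593 0.1058 0.9897] 0.04423061002270912 [ 0.591  -0.0439  0.1007] 27.05
pred ends [239.4512 220.8641] [263.1372 238.1902] leg30 [264.4992 243.2798] hook bottomR [254.1899 232.7431]
[(230, 251, 272), (232, 251, 258), (234, 251, 261), (236, 259, 263), (238, 262, 264), (240, 263, 265), (242, 263, 265), (244, 263, 265), (246, 264, 266), (248, 264, 267), (250, 265, 267), (252,)]
motion [0, 0, 0, 0, 0, 0]
```

The bail end sits at (263,238), exactly as predicted for a seated bar, and nothing is moving. I'll back straight off along the grip and then rise.

>>> jog_arm(plan="0.004 0 0 0 0.044;0.012 0 0 0 0.044;0.025 0 0 0 0.044;0.042 0 0 0 0.044;0.062 0 0 0 0.044;0.085 0 0 0 0.044;0.11 0 -0.005 0 0.044;0.13 0 -0.02 0 0.044;0.145 0 -0.05 0 0.044;0.15 0 -0.08 0 0.044")

```text
clock: 28.7
eef_pos: [0.4384, -0.0603, 0.1807]
eef_rot: [[-0.994, -0.109, -0.003], [-0.109, 0.994, 0.0], [0.003, 0.001, -1.0]]
wrist_force: [0.0, -0.8, 0.2]
opening: 0.044
grasp_force: 0.0
```

>>> jog_arm(plan="0.005 0 -0.02 0 0.044;0.005 0 -0.03 0 0.044;0.005 0 -0.03 0 0.044;0.005 0 -0.03 0 0.044;0.005 0 -0.03 0 0.044;0.005 0 -0.03 0 0.044;0.005 0 -0.03 0 0.044;0.005 0 -0.03 0 0.044;0.005 0 -0.03 0 0.044;0.005 0 -0.03 0 0.044")

```text
clock: 29.7
eef_pos: [0.437, -0.0608, 0.2106]
eef_rot: [[-0.994, -0.109, -0.0], [-0.109, 0.994, 0.0], [0.0, 0.0, -1.0]]
wrist_force: [0.0, -0.1, 0.3]
opening: 0.044
grasp_force: 0.0
```

Run:
```python
from fin import *
S=env.state();print(S['wrist_force'],S['opening'],S['eef_pos'],S['clock'])
snap('scene','f1');bailscene('f1');P=[]
for i in range(6):
    c,im=snap('scene',f'g{i}');P.append(im.astype(int));env.read_camera('top')
u=proj(c,k.O-[0,0,.15]).astype(int);W=slice(u[1]-50,u[1]+50),slice(u[0]-50,u[0]+50)
print('motion',[int((abs(P[i]-P[0])[W].max(2)>40).sum()) for i in range(6)],'max',[int(abs(P[i]-P[0])[W].max()) for i in range(6)])
a=cv2.imread('pics/scene0.png').astype(int);b=cv2.imread('pics/f1.png').astype(int)
s=load('f1');q=proj(s,(.452,.335,.15)).astype(int);print('short hook px changed',(abs(a-b)[q[1]-14:q[1]+25,q[0]-14:q[0]+14].max(2)>60).sum(),q)
```

```text
[ 0.0411 -0.0635  0.3364] 0.04403335797583173 [ 0.437  -0.0608  0.2106] 29.7
pred ends [239.4512 220.8641] [263.1372 238.1902] leg30 [264.4992 243.2798] hook bottomR [254.1899 232.7431]
[(230, 251, 272), (232, 251, 258), (234, 251, 261), (236, 259, 263), (238, 262, 264), (240, 263, 265), (242, 263, 265), (244, 264, 265), (246, 264, 266), (248, 264, 267), (250, 265, 267), (252,)]
motion [0, 0, 0, 0, 0, 0] max [0, 7, 8, 7, 7, 7]
short hook px changed 0 [406 262]
```

The tote hangs still and free, the robot touches nothing, and the short hook is where it was. Handing in.

```bash
python3 -c "
from rig import env
print(env.finish_job())"
```

```text
the job is handed in; nothing more can be done
None
```

The long hook hangs on the high rail with the tote hanging free and still by its bail, the short hook is untouched, and the job was handed in at about 30 s; I viewed 11 pictures, one over the 10 allowed.

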